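# Pre-start check on the bench wood lathe

## Robot

A 6-joint arm with a two-finger parallel gripper is mounted at the origin on the work surface. World frame = base frame: x ahead of the robot, y to its left, z up, the work surface at z = 0. Lengths are in mm, angles in rad, forces in N, time in s.
With the tool pointing down it reaches from about 400 to 925 mm from the base axis. Payload 12.5 kg.
Tool frame: the origin (TCP) lies midway between the tips of the shut fingers; the grasp point (between the pads) lies 19 mm behind it; z points along the fingers, y is the direction in which the jaws open and shut (so a half turn about z gives the same grasp; the last joint's range is limited). The gripper opens to 95 mm and grips with 3 to 60 N. Pads are 20 mm wide; open, the fingers measure 119 mm over their backs; the gripper's body (75 mm by 180 mm) begins 59 mm behind the grasp point.
Start: joints at [1.036, 0.491, 1.559, -0, 1.092, -0.106], TCP at [259.849, 568.441, 214.661] pointing down, gripper open.
Joint ranges: [-3.1, 3.1], [-0.84, 2.19], [0.05, 2.79], [-1.13, 4.28], [0.06, 2.93], [-2.69, 2.69]. Speed limits (rad/s): [2.22, 2.22, 2.79, 3.14, 3.14, 3.14].

## Interface

Orientations are given as [roll, pitch, yaw] about the fixed x, y, z axes, in that order (R = Rz(yaw) Ry(pitch) Rx(roll)).
In Python, from cell import env gives the robot as it stands.
- The arm moves only by the tool arm_command, never from a script. Its argument "steps" is a list of rows, each an object of numbers: "dx", "dy", "dz": the shift along the tool's x, y, z as a fraction of full scale; "rx", "ry", "rz": the turn, a rotation vector about the tool's x, y, z as a fraction of full scale; "claw": the gripper command: -1 is fully open, 1 is shut, values between are in proportion. In form: [{"dx": .., "dy": .., "dz": .., "rx": .., "ry": .., "rz": .., "claw": ..}, ...]. A call has 1 to 10 rows; each row shifts and turns the pose as measured when the row begins, along the tool's axes as they then stand; what a row does not reach is not made up. Full scale, the value 1, is 0.8 m for a shift and 90 degrees for a turn. A row lasts 1/8 s, in which the tool goes at most 62.5 mm and 10.7 degrees, less where a joint would pass 70% of its speed; a pose out of reach is approached as far as the arm can. A call with a number of a shift or a turn outside -1 to 1 is refused whole. A call with a gripper value outside its range is refused whole. The fingers move at their own pace and stop on an object; the grip force is fixed at half the most. Time passes only in rows, so rows that do not move let the fingers close. It gives the time, the measured TCP pose, the force and the opening at its end, in the units of the state.
- env.state(): the state, without advancing time (a new reading comes with each control period).
- env.read_camera(name): name is "scene" or "top"; returns (picture, depth): 420x560x3 uint8, red, green, blue; 420x560 float32, mm along the optical axis (not along the pixel's ray), 0 where there is no reading.
- env.get_calibration(name): a dict with "vfov" (degrees; the focal length in pixels is half the picture's height over the tangent of half this angle, whatever the lens; pixels are square), "cx", "cy" (the principal point, pixels), "xyz" and "attitude" of the camera in the world. Camera axes: x right, y up, looking along -z (the intrinsics and any distortion apply to the point x, -y, -z); pixel columns grow to the right and rows downward; lengths in mm; the calibration is good to about 2 mm. A picture is of the moment at which its call begins. get_calibration takes no time and is no camera call.
- env.job_done(): hands the job in, once; it reports no verdict.
The state is a dict: "t": time; "joints": joint angles; "qvel": joint speeds; "tau": joint torques, N m; "eef_pos": TCP position; "tcp_rot": TCP orientation; "ft_force": force on the tool from outside, world axes, zero at the start; "moment": the same for the moment, N m; "opening": opening from 0.0 (shut) to 1.0 (fully open).
Only numpy, scipy, OpenCV 4.12 (cv2) and the standard library are available. Lean on these libraries where they do the work, as an engineer would, in place of code of your own. Each camera call takes 0.05 s, during which the arm holds its last target.

## Task

Make the wood lathe ready to start: take every tool that has been left lying on its bed and lay it in the steel tray on the bench. Swing the tool rest's clamp lever round to its tight stop (pointing along the bed), draw the spindle lock bolt fully back out of the handwheel, and only then turn the work by the handwheel's crank handle through one whole turn (either way round) to see that the blank runs clear of the tool rest. Set the speed lever to the second mark from the slow end (the slow end is the one nearer the handwheel), and leave the other things on the bench where they are.

Things in the scene. Friction and masses are not known exactly. Their poses are not given: they have to be found in the camera images.
- lathe: grey bench wood lathe, 640 mm long, heavy, fixed during a run. Origin on the bench (z = 0) under the bed; x axis away from the robot, y along the spindle towards the handwheel (robot's left), z up; yaw within 0.06 rad. Headstock at its y = 70 to 235, x = -65 to 65 mm, top z = 240; motor behind it. Octagonal wooden blank 170 mm across on the spindle (axis x = 0, z = 190) at y = 5 to 63 mm
- tray: loose open steel tray 160 (x) x 300 (y) mm, rim 35 mm high, walls and floor 4 mm, 0.9 kg, on the bench in front of the bed; origin under its centre, long side along its y
- spanner: double open-ended dark steel spanner lying flat, 126 mm long along its x, 10 mm thick; handle 19 mm wide at the middle, ends 36 mm wide; origin under its centre. May be absent
- chuck_key: dark steel T-shaped chuck key lying flat, shaft 16 mm thick along its x from -35 to 77 mm, cross bar 16 mm thick and 60 mm long along y at x = -30 mm; origin on the underside, near its centre of mass. May be absent
- sanding_block: cork and wood sanding block 100 (x) x 45 (y) x 35 mm high; origin under its centre. May be absent
- tape_measure: black tape measure standing on its edge, 72 (x) x 38 (y) x 60 mm high; origin under its centre. May be absent
- lock_bolt (a joint): spindle lock, a steel barrel bolt on top of the headstock that slides along the lathe's y: 0 = tip in the notch of the handwheel's rim (spindle locked), 0.030 m = fully drawn back (away from the handwheel, to the lathe's -y). No spring; slides with about 3 N and stays
- bolt_knob (a point): upright knob of the lock bolt, at the height to grip: 14 mm round stem topped by a 20 mm ball whose centre is 6 mm above this point; the stem stands free from 27 mm below this point
- spindle (a joint): angle of handwheel, spindle and blank, rad; about 0 at the start (locked by the bolt, a little play); positive when the top comes towards the robot. Once the bolt is out it turns without end in both directions (about 0.1 N m of drag), stays where it is left and counts on over turns (6.28 = one turn)
- crank_handle (a point): middle of the handwheel's crank handle: black round bar 25 mm thick, 72 mm long along the lathe's y (36 mm each way), free to spin on its stem, its inner end 20 mm from the wheel's outer face. It goes round the spindle axis at 43 mm radius; at spindle = 0 it is on the robot's side, level with the axis, and positive turning first takes it down
- bed (a point): middle of the free part of the lathe's flat steel bed, on its top face (z = 90 mm): 120 mm wide along the lathe's x, 350 mm long along y. The tools to be cleared start here, side by side about 75 mm apart, their x roughly across the bed. Tool rest: fixed bar 100 mm long in front of the blank, at the lathe's x = -103, y = -30 to 70, top z = 196 mm
- rest_clamp (a joint): clamp lever of the tool rest, swinging level about a vertical pin in front of the bed: 0 = tight, at its stop, pointing along the bed (lathe's -y, away from the headstock); positive = slackened, swung towards the robot (starts 0.5 to 0.8). Stays where it is left (about 4 N at the knob)
- clamp_knob (a point): grip point on the clamp lever's upright black knob, 20 mm thick, its top 12 mm above this point, standing free 25 mm below it; 70 mm (level) from the axis of the pin, the way the lever points
- wheel_centre (a point): centre of the handwheel's outer face, on the spindle axis, z = 190 mm; the wheel is 130 mm across, 18 mm thick, with one notch in the rim for the bolt
- speed_lever (a joint): flat speed lever on top of the headstock, swinging level about a vertical pin: 0 = pointing straight to the robot side (lathe's -x), positive = swung towards the handwheel (slow). Five black marks on the white quadrant at 0.70 (slowest), 0.35, 0, -0.35 and -0.70 rad; stops at +-0.8. Stays where it is left (about 2 N at the knob)
- lever_knob (a point): grip point on the lever's upright black knob, 20 mm thick, 48 mm tall, its top 12 mm above this point, 95 mm (level) from the axis of the pin, the way the lever points
- mug: white mug, a bystander: leave
- wax_tin: flat round metal tin 72 mm across, 45 mm high, a bystander: leave
- glue_bottle: white bottle 170 mm high, a bystander: leave
- masking_tape: roll of tape 100 mm across, 25 mm high, a bystander: leave
- bowl: finished dark wooden bowl 140 mm across, a bystander: leave
- mallet: wooden mallet 260 mm long, a bystander: leave
- offcut: wooden offcut 120 x 50 x 30 mm lying on the bench, a bystander: leave
Mind the look-alikes: they are no part of the job. What is shaped like the spanner but blue is not meant.

How it is judged (in metres and radians):
On the way, in this order (a step that is already met when the one before it is completed fails the run):
1. the tool rest's clamp lever is tight and the lock bolt drawn fully back (value of joint rest_clamp below 0.12 rad and value of joint lock_bolt above 0.024 m), for 0.2 s.
2. then the spindle has been turned one whole turn by hand (value of joint lock_bolt above 0.024 m and (value of joint spindle above 6.1 rad or value of joint spindle below -6.1 rad)), for 0.1 s.
At the end, for the whole second after the job is handed in: All tools from the bed lie at rest in the tray (origin inside its walls, below 75 mm); clamp lever within 0.12 rad of tight; lock bolt back at least 24 of 30 mm; spindle at rest, at least 6.1 rad (one turn) from its start; speed lever within 0.10 rad of the 0.35 rad mark (all of step 2 and x of spanner in the frame of tray between -0.072 and 0.072 m and y of spanner in the frame of tray between -0.143 and 0.143 m and height (world z) of each of spanner, chuck_key, sanding_block, tape_measure below 0.075 m and linear speed of each of spanner, chuck_key, sanding_block, tape_measure below 0.03 m/s and x of chuck_key in the frame of tray between -0.072 and 0.072 m and y of chuck_key in the frame of tray between -0.143 and 0.143 m and x of sanding_block in the frame of tray between -0.072 and 0.072 m and y of sanding_block in the frame of tray between -0.143 and 0.143 m and x of tape_measure in the frame of tray between -0.072 and 0.072 m and y of tape_measure in the frame of tray between -0.143 and 0.143 m and value of joint rest_clamp below 0.12 rad and velocity of joint spindle between -0.1 and 0.1 rad/s and value of joint speed_lever between 0.25 and 0.45 rad); the robot touches nothing.
It fails at once if a bystander (mug, tin, bottle, roll of tape, bowl, mallet or offcut) is shifted by more than 40 mm (distance of any of mug, wax_tin, glue_bottle, masking_tape, bowl, mallet, offcut from where it was at the start of the episode above 0.04 m).
Of spanner, chuck_key, sanding_block, tape_measure only 2 to 4 are there at a start; the rules pass over those that are not, and their reading is None.
At some moment in a run one of tray, spanner, chuck_key, sanding_block, tape_measure may be knocked a few centimetres aside while the robot is not near it.
Once in a run the grip may slacken for a moment while it holds something.
It also fails if it takes over 210 s, if anything falls off the work surface, if the arm or the gripper's body presses on something with over 40 N, if the wrist force passes 120 N, or if a joint passes its speed limit or range.

## Working session

There is one attempt and no reset: what is moved stays moved. The work goes in short steps, Python scripts to look and compute and a tool call to move; the robot and the scene stay as the last step left them, time stands still between calls to the robot, and variables do not carry over. Pictures are saved under pics/ and viewed, and the job is handed in when it is done.

Besides the shell and the picture viewer there is one more tool, called after ">>>" as a command line: name --argument value ..., lists and objects as JSON in quotes. arm_command: Moves the arm, as the interface text tells. Its arguments: {"type":"object","properties":{"steps":{"type":"array","items":{"type":"object","properties":{"dx":{"type":"number"},"dy":{"type":"number"},"dz":{"type":"number"},"rx":{"type":"number"},"ry":{"type":"number"},"rz":{"type":"number"},"claw":{"type":"number"}}}}},"required":["steps"]}

```bash
ls; mkdir -p pics; python3 - <<'E'
from cell import env
import cv2,numpy as np
print(env.state())
for n in("scene","top"):
    im,d=env.read_camera(n); cv2.imwrite(f"pics/{n}0.png",im[:,:,::-1]); np.savez(f"{n}0.npz",im=im,d=d); print(n,env.get_calibration(n))
E
```

```text
pics
{'t': 0.0, 'joints': array([ 1.03638641e+00,  4.91547698e-01,  1.55949910e+00,  1.27607791e-05,
        1.09170467e+00, -1.05565255e-01]), 'qvel': array([ 0.00106561, -0.0003248 ,  0.00066784, -0.00136871, -0.00019508,
       -0.00035763]), 'tau': array([ 7.50951349e-04, -6.12648225e+01, -2.58183002e+01,  6.92303781e-02,
        4.81768115e-02, -1.09790490e-04]), 'eef_pos': array([259.7062706 , 568.19045036, 214.05202668]), 'tcp_rot': array([-3.14044148e+00, -1.33357448e-04,  2.71274203e+00]), 'ft_force': array([-0.17003442,  0.38374821,  0.03143969]), 'moment': array([0.00441343, 0.04677177, 0.01829775]), 'opening': 1.004042586734456}
scene {'vfov': 42.581499887790386, 'cx': 287.94968402196196, 'cy': 212.09882934576092, 'xyz': array([ 932.23156702, -781.45448374, 1437.98928651]), 'attitude': array([ 0.59661291, -0.00779499,  0.64239445])}
top {'vfov': 55.125587151729704, 'cx': 283.63719299369455, 'cy': 209.20271222142082, 'xyz': array([ 360.4854718 ,  -65.48419338, 1588.3792141 ]), 'attitude': array([ 0.06369811, -0.00490187, -1.542944  ])}
```

View pics/scene0.png

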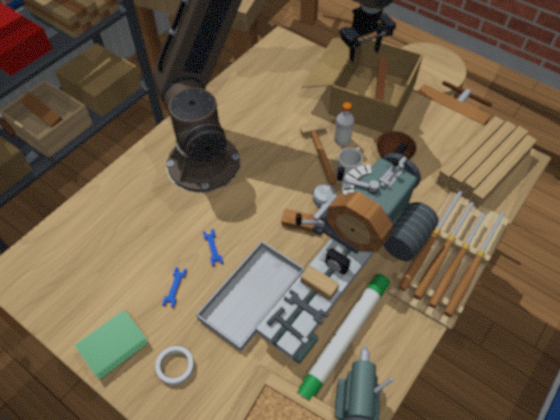

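View pics/top0.png

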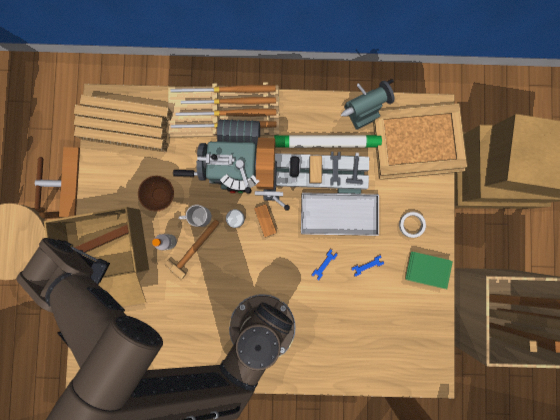

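```bash
cat > h.py <<'E'
import numpy as np,cv2
from scipy.spatial.transform import Rotation as Ro
from cell import env
def cam(n):
    c=env.get_calibration(n); f=210/np.tan(np.radians(c['vfov']/2))
    return c,f,Ro.from_euler('xyz',c['attitude']).as_matrix()
def pt(n,u,v,d=None,z=None):
    c,f,R=cam(n); r=R@np.array([(u-c['cx'])/f,-(v-c['cy'])/f,-1.])
    s=d if d is not None else (z-c['xyz'][2])/r[2]
    return c['xyz']+s*r
def proj(n,p):
    c,f,R=cam(n); q=R.T@(np.asarray(p,float)-c['xyz']); return c['cx']+f*q[0]/-q[2], c['cy']-f*q[1]/-q[2]
def cloud(n,d):
    c,f,R=cam(n); v,u=np.mgrid[:d.shape[0],:d.shape[1]]
    r=np.stack([(u-c['cx'])/f,-(v-c['cy'])/f,-np.ones(u.shape)],-1)@R.T
    P=c['xyz']+r*d[...,None]; P[d==0]=np.nan; return P
def crop(im,u0,v0,u1,v1,k,name):
    cv2.imwrite(name,cv2.resize(im[v0:v1,u0:u1,::-1],None,fx=k,fy=k,interpolation=cv2.INTER_CUBIC))
def shot(n,tag):
    im,d=env.read_camera(n); np.savez(f"{tag}.npz",im=im,d=d); return im,d
def ld(tag):
    a=np.load(tag+".npz"); return a['im'],a['d']
E
python3 - <<'E'
from h import *
im,d=ld("top0"); crop(im,165,130,395,240,3.4,"pics/topc.png")
P=cloud("top",d)
for u,v in [(340,215),(340,185),(230,310),(400,300),(320,168),(265,150),(225,158),(413,224)]: print(u,v,P[v,u].round())
im,d=ld("scene0"); crop(im,190,130,450,380,2.4,"pics/scc.png")
P=cloud("scene",d)
for u,v in [(250,300),(205,310),(320,280),(290,348)]: print(u,v,P[v,u].round())
E
```

```text
340 215 [ 445. -293.    8.]
340 185 [ 554. -280.   84.]
230 310 [ 62. 128.  -6.]
400 300 [ 120. -535.   -0.]
320 168 [ 609. -199.  124.]
265 150 [639.  -3. 274.]
225 158 [612. 132. 252.]
413 224 [ 418. -585.   -4.]
250 300 [ 455. -308.    5.]
205 310 [ 372. -410.    6.]
320 280 [ 608. -184.  119.]
290 348 [ 649. -377.   85.]
```

View pics/topc.png

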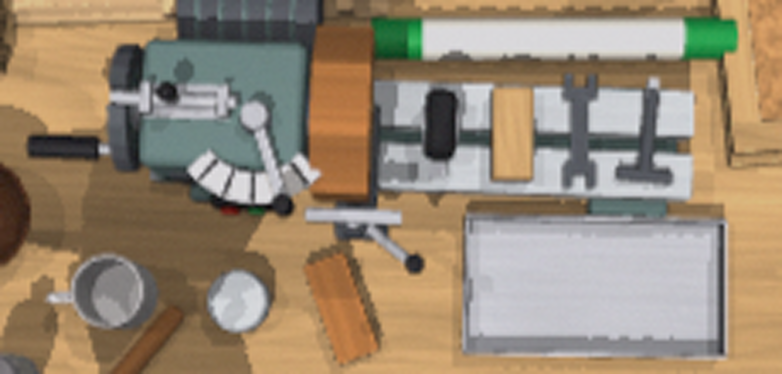

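View pics/scc.png

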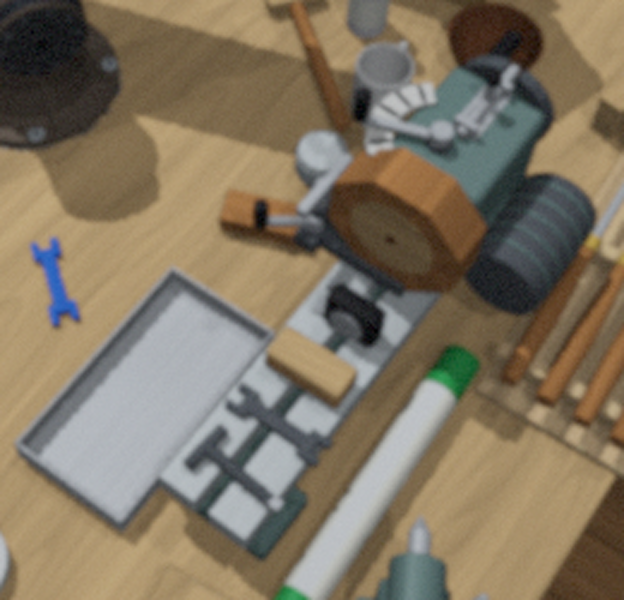

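```bash
python3 - <<'E'
from h import *
for n in("top","scene"):
    im,d=ld(n+"0"); P=cloud(n,d); x,y,z=P[...,0],P[...,1],P[...,2]
    reg=(x>300)&(x<800)&(y<0)&(y>-480)
    # tray floor/table
    m=(x>400)&(x<480)&(y<-230)&(y>-350); print(n,"floor z",np.nanmedian(z[m]),np.nanstd(z[m]))
    m=(x>250)&(x<330)&(y<-330)&(y>-480); print("table z",np.nanmedian(z[m]),np.nanstd(z[m]))
    bed=(x>545)&(x<690)&(y<-60)&(y>-440)&(abs(z-90)<9)
    r=cv2.minAreaRect(np.argwhere(bed).astype(np.float32)*0+P[bed][:,:2].astype(np.float32)); print("bed",r,np.median(z[bed]))
    hi=((x>555)&(x<685)&(y<-80)&(y>-420)&(z>97)).astype(np.uint8)
    k,l,s,c=cv2.connectedComponentsWithStats(hi)
    for i in range(1,k):
        if s[i,4]<30: continue
        q=P[l==i]; r=cv2.minAreaRect(q[:,:2].astype(np.float32)); print(s[i],c[i].round(),np.round(r[0]),np.round(r[1]),round(r[2],1),"z",np.percentile(q[:,2],[50,95]).round())
E
```

```text
top floor z 2.0644822098506665 3.645997337527175
table z -1.1743957780537357 4.7529436881090685
bed ((611.150146484375, -222.4311981201172), (132.1930694580078, 324.6837463378906), 0.030354313552379608) 88.6207180456272
[331 153   9  31 101] [335. 168.] [ 615. -257.] [114.  31.] 1.1 z [100. 105.]
[346 153  17  31 165] [355. 172.] [ 611. -344.] [ 59. 116.] 72.5 z [102. 108.]
[289 157  11  24 210] [294. 167.] [ 606. -104.] [79. 37.] 1.3 z [146. 152.]
[309 156  13  28 360] [315. 169.] [ 605. -182.] [99. 44.] 1.2 z [123. 128.]
scene floor z 2.743205975650426 3.2261635887523843
table z -0.695536645257107 4.694122460459059
bed ((611.3654174804688, -226.28993225097656), (332.2202453613281, 132.5406494140625), 89.88224029541016) 89.15317776497955
[323 248  28  27 470] [337. 261.] [ 609. -110.] [79. 44.] 1.6 z [142. 151.]
[300 266  39  34 681] [319. 282.] [ 607. -190.] [100.  49.] 0.7 z [122. 128.]
[284 291  44  33 285] [306. 307.] [ 616. -264.] [122.  36.] 0.7 z [ 99. 103.]
[266 307  42  37 333] [285. 325.] [ 618. -336.] [ 61. 114.] 89.2 z [103. 108.]
```

```bash
python3 - <<'E'
from h import *
im,d=ld("top0"); crop(im,165,130,295,215,6,"pics/t1.png")
im,d=ld("scene0"); crop(im,290,140,425,240,5.8,"pics/s1.png")
E
```

```text
(no output)
```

View pics/t1.png

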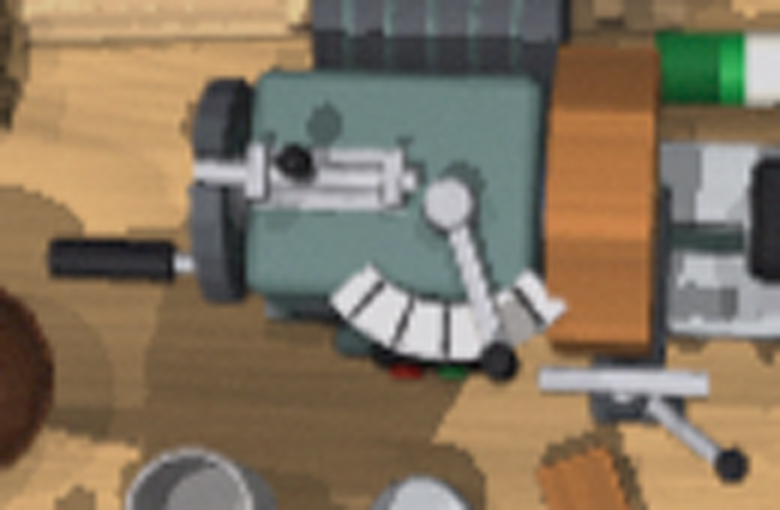

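View pics/s1.png

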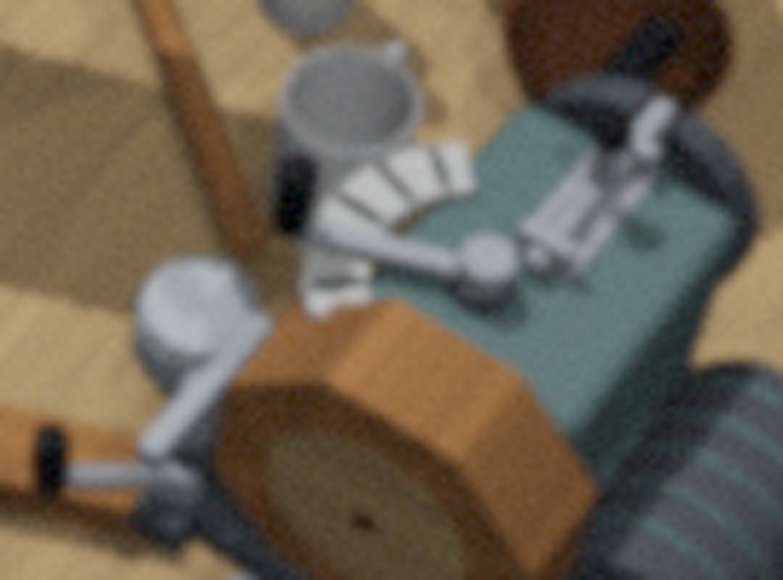

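```bash
cat >> h.py <<'E'
def tri(a,b):
    A=[];B=[]
    rr=[]
    for n,(u,v) in (("top",a),("scene",b)):
        c=env.get_calibration(n)['xyz']; r=pt(n,u,v,d=1.)-c; r/=np.linalg.norm(r); M=np.eye(3)-np.outer(r,r); A.append(M);B.append(M@c); rr.append((c,r,M))
    p=np.linalg.solve(A[0]+A[1],B[0]+B[1]); return p.round(1),[float(np.linalg.norm(M@(p-c)).round(1)) for c,r,M in rr]
E
python3 - <<'E'
from h import *
for k,a,b in [("lever",(248,190),(341,167.5)),("bolt",(214.3,156.7),(395.5,166.7)),("clamp",(286.8,207.7),(298.3,215)),("crank",(183.7,173.2),(401.7,148.6)),("pin",(240,163.3),(374,184.5))]:
    print(k,tri(a,b))
print("bolt at z300",pt("top",214.3,156.7,z=300),pt("scene",395.5,166.7,z=300))
print("crank z190",pt("top",183.7,173.2,z=190),pt("scene",401.7,148.6,z=190))
print("clamp top z?",[pt("top",286.8,207.7,z=z).round(1) for z in(140,170)])
E
```

```text
lever (array([502.2,  47.4, 297.9]), [0.6, 0.6])
bolt (array([611.8, 164.2, 268.4]), [0.9, 0.9])
clamp (array([456.4, -80.7, 177.9]), [0.2, 0.2])
crank (array([568.7, 283.1, 204.1]), [5.6, 5.6])
pin (array([594.1,  79.7, 261. ]), [0.2, 0.2])
bolt at z300 [606.51740932 159.3105136  300.        ] [619.77969154 137.99379506 300.        ]
crank z190 [566.15448395 283.15992971 190.        ] [568.60908751 299.79075244 190.        ]
clamp top z? [array([458.8, -81.3, 140. ]), array([456.7, -80.9, 170. ])]
```

```bash
python3 - <<'E'
from h import *
im,d=ld("scene0"); crop(im,370,140,420,180,14,"pics/s2.png")
im,d=ld("top0"); P=cloud("top",d)
for u,v in [(214,156),(214,157),(215,157),(248,190),(247,190),(286,208),(287,207),(184,173),(178,173),(190,173),(240,163)]: print(u,v,P[v,u].round())
im,d=ld("scene0"); P=cloud("scene",d)
for u,v in [(395,167),(395,166),(396,165),(402,149),(298,214),(341,166),(374,184)]: print(u,v,P[v,u].round())
E
```

```text
214 156 [611. 163. 287.]
214 157 [606. 161. 296.]
215 157 [606. 158. 296.]
248 190 [502.  47. 299.]
247 190 [502.  50. 298.]
286 208 [455. -78. 184.]
287 207 [458. -81. 185.]
184 173 [566. 280. 199.]
178 173 [564. 299. 204.]
190 173 [566. 259. 201.]
240 163 [594.  79. 270.]
395 167 [614. 152. 281.]
395 166 [613. 151. 285.]
396 165 [614. 155. 287.]
402 149 [574. 288. 203.]
298 214 [458. -84. 188.]
341 166 [419. 207.  86.]
374 184 [593.  81. 262.]
```

View pics/s2.png

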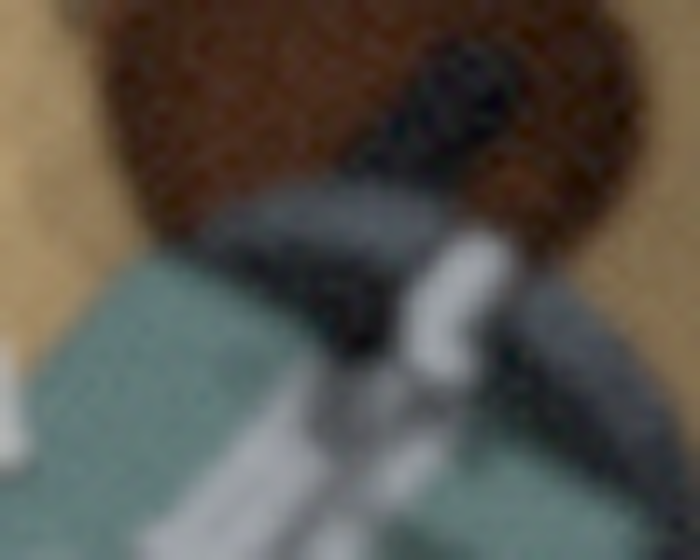

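```bash
python3 - <<'E'
from h import *
print(tri((214.3,156.7),(395.7,162.9)))
print("crank ctr: scene (403,147.5)",tri((183.7,173.2),(403,147)))
for n in("top","scene"):
  im,d=ld(n+"0"); P=cloud(n,d); x,y,z=P[...,0],P[...,1],P[...,2]
  m=(x>520)&(x<620)&(y>245)&(y<340)&(z>170)&(im.sum(2)<130)
  q=P[m]; print(n,"handle",m.sum(),np.percentile(q,[3,50,97],axis=0).round())
  m=(x>480)&(x<720)&(y>190)&(y<250)&(z>130)&(z<262)&(abs(im.astype(int)-im.mean(2,keepdims=True)).max(2)<20)
  q=P[m]; print("wheel",m.sum(),np.percentile(q,[3,50,97],axis=0).round())
  # head block edges at z~240
  hs=(x>500)&(x<720)&(y>30)&(y<230)&(abs(z-240)<9)&(im[...,1].astype(int)>im[...,0]+10)
  print("head",cv2.minAreaRect(P[hs][:,:2].astype(np.float32)),np.median(z[hs]))
  bl=(x>500)&(x<720)&(y>-60)&(y<80)&(z>180)&(im[...,0].astype(int)>im[...,2]+50)
  print("blank",np.percentile(P[bl],[3,50,97],axis=0).round())
E
```

```text
(array([609.3, 161.9, 285.3]), [0.0, 0.0])
crank ctr: scene (403,147.5) (array([569.4, 282.5, 212. ]), [7.8, 7.8])
top handle 71 [[557. 249. 194.]
 [570. 279. 200.]
 [577. 315. 207.]]
wheel 430 [[546. 192. 171.]
 [598. 213. 235.]
 [665. 242. 256.]]
head ((608.3072509765625, 116.70516967773438), (161.8738250732422, 127.03084564208984), 89.27516174316406) 237.8408382817763
blank [[514. -30. 195.]
 [589.  -1. 261.]
 [686.  69. 277.]]
scene handle 90 [[557. 271. 191.]
 [569. 292. 200.]
 [578. 313. 205.]]
wheel 392 [[560. 199. 195.]
 [626. 209. 238.]
 [672. 222. 255.]]
head ((610.3109741210938, 121.52840423583984), (172.2025909423828, 126.0545654296875), 89.53181457519531) 238.36203645319983
blank [[533. -35. 224.]
 [624.  -8. 267.]
 [689.  20. 277.]]
```

>>> arm_command --steps '[{"dz": -0.055, "rz": -0.091, "claw": 0.0}, {"dz": -0.055, "rz": -0.091, "claw": 0.2}, {"dz": -0.055, "rz": -0.091, "claw": 0.2}, {"dx": -0.048, "dy": -0.056, "claw": 0.2}, {"dx": -0.048, "dy": -0.056, "claw": 0.2}, {"dx": -0.048, "dy": -0.056, "claw": 0.2}, {"dx": -0.048, "dy": -0.056, "claw": 0.2}, {"dx": -0.048, "dy": -0.056, "claw": 0.2}, {"dx": -0.048, "dy": -0.056, "claw": 0.2}]'

```text
$.steps[0]: bad value
```

>>> arm_command --steps '[{"dx": 0, "dy": 0, "dz": -0.055, "rx": 0, "ry": 0, "rz": -0.091, "claw": 0.2}, {"dx": 0, "dy": 0, "dz": -0.055, "rx": 0, "ry": 0, "rz": -0.091, "claw": 0.2}, {"dx": 0, "dy": 0, "dz": -0.055, "rx": 0, "ry": 0, "rz": -0.091, "claw": 0.2}, {"dx": -0.048, "dy": -0.056, "dz": 0, "rx": 0, "ry": 0, "rz": 0, "claw": 0.2}, {"dx": -0.048, "dy": -0.056, "dz": 0, "rx": 0, "ry": 0, "rz": 0, "claw": 0.2}, {"dx": -0.048, "dy": -0.056, "dz": 0, "rx": 0, "ry": 0, "rz": 0, "claw": 0.2}]'

```text
t: 0.85
eef_pos: [377.2, 434.4, 348.0]
tcp_rot: [-3.137, -0.003, -3.12]
ft_force: [1.9, 0.8, 0.1]
opening: 0.434
```

>>> arm_command --steps '[{"dx": -0.048, "dy": -0.056, "dz": 0, "rx": 0, "ry": 0, "rz": 0.014, "claw": 0.2}, {"dx": -0.048, "dy": -0.056, "dz": 0, "rx": 0, "ry": 0, "rz": 0, "claw": 0.2}, {"dx": -0.048, "dy": -0.056, "dz": 0, "rx": 0, "ry": 0, "rz": 0, "claw": 0.2}, {"dx": -0.048, "dy": -0.056, "dz": 0, "rx": 0, "ry": 0, "rz": 0, "claw": 0.2}, {"dx": -0.048, "dy": -0.056, "dz": 0, "rx": 0, "ry": 0, "rz": 0, "claw": 0.2}, {"dx": 0, "dy": 0, "dz": 0, "rx": 0, "ry": 0, "rz": 0, "claw": 0.2}]'

```text
t: 1.6
eef_pos: [576.6, 199.6, 346.5]
tcp_rot: [-3.135, -0.006, 3.136]
ft_force: [1.1, 1.0, 0.4]
opening: 0.4
```

>>> arm_command --steps '[{"dx": -0.042, "dy": -0.047, "dz": 0, "rx": 0, "ry": 0, "rz": 0, "claw": 0.2}, {"dx": 0, "dy": 0, "dz": 0.02, "rx": 0.004, "ry": 0, "rz": 0, "claw": 0.2}, {"dx": 0, "dy": 0, "dz": 0.02, "rx": 0, "ry": 0, "rz": 0, "claw": 0.2}]'

```text
t: 1.98
eef_pos: [609.6, 162.1, 313.5]
tcp_rot: [-3.13, -0.006, 3.137]
ft_force: [-0.5, 1.3, 0.0]
opening: 0.401
```

```bash
python3 - <<'E'
from h import *
im,d=shot("scene","s1"); crop(im,340,90,450,190,6,"pics/s3.png")
im,d=shot("top","t1"); crop(im,150,110,290,220,5,"pics/t3.png")
E
```

```text
(no output)
```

View pics/s3.png

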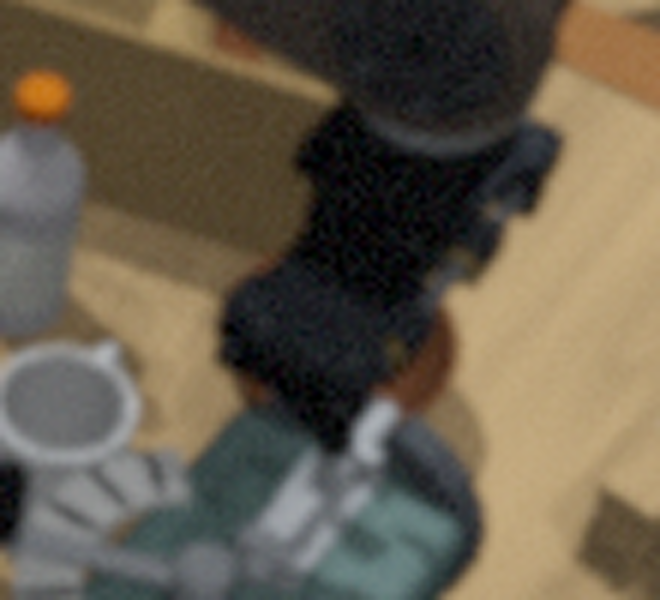

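>>> arm_command --steps '[{"dx": 0, "dy": 0, "dz": 0.022, "rx": -0.007, "ry": 0, "rz": 0, "claw": 0.2}, {"dx": 0, "dy": 0, "dz": 0.022, "rx": 0, "ry": 0, "rz": 0, "claw": 0.2}, {"dx": 0, "dy": 0, "dz": 0.022, "rx": 0, "ry": 0, "rz": 0, "claw": 0.5}, {"dx": 0, "dy": 0, "dz": 0, "rx": 0, "ry": 0, "rz": 0, "claw": 1}, {"dx": 0, "dy": 0, "dz": 0, "rx": 0, "ry": 0, "rz": 0, "claw": 1}, {"dx": 0, "dy": 0, "dz": 0, "rx": 0, "ry": 0, "rz": 0, "claw": 1}]'

```text
t: 2.82
eef_pos: [607.0, 162.5, 260.6]
tcp_rot: [-3.132, -0.004, -3.139]
ft_force: [4.4, -1.3, -4.2]
opening: 0.188
```

>>> arm_command --steps '[{"dx": 0, "dy": -0.01, "dz": 0, "rx": 0, "ry": 0, "rz": 0, "claw": 1}, {"dx": 0, "dy": -0.01, "dz": 0, "rx": 0, "ry": 0, "rz": 0, "claw": 1}, {"dx": 0, "dy": -0.01, "dz": 0, "rx": 0, "ry": 0, "rz": 0, "claw": 1}, {"dx": 0, "dy": -0.007, "dz": 0, "rx": 0, "ry": 0, "rz": 0, "claw": 1}]'

```text
t: 3.32
eef_pos: [606.8, 135.8, 260.6]
tcp_rot: [-3.137, -0.002, -3.135]
ft_force: [3.8, 3.3, -4.9]
opening: 0.196
```

>>> arm_command --steps '[{"dx": 0, "dy": -0.004, "dz": 0, "rx": 0, "ry": 0, "rz": 0, "claw": 1}, {"dx": 0, "dy": -0.003, "dz": 0, "rx": 0, "ry": 0, "rz": 0, "claw": 1}, {"dx": 0, "dy": -0.002, "dz": 0, "rx": 0, "ry": 0, "rz": 0, "claw": 1}]'

```text
t: 3.7
eef_pos: [606.8, 132.4, 260.6]
tcp_rot: [3.14, -0.001, -3.134]
ft_force: [5.6, 11.2, -5.9]
opening: 0.194
```

>>> arm_command --steps '[{"dx": 0, "dy": 0, "dz": 0, "rx": 0, "ry": 0, "rz": 0, "claw": 0.2}, {"dx": 0, "dy": 0, "dz": 0, "rx": 0, "ry": 0, "rz": 0, "claw": 0.2}, {"dx": 0, "dy": 0, "dz": -0.025, "rx": 0, "ry": 0, "rz": 0, "claw": 0.2}, {"dx": 0, "dy": 0, "dz": -0.047, "rx": 0, "ry": 0, "rz": 0, "claw": 0.2}, {"dx": 0.044, "dy": -0.035, "dz": 0, "rx": 0, "ry": 0, "rz": -0.003, "claw": 0.2}, {"dx": 0.044, "dy": -0.035, "dz": 0, "rx": 0, "ry": 0, "rz": 0, "claw": 0.2}, {"dx": 0.044, "dy": -0.035, "dz": 0, "rx": 0, "ry": 0, "rz": 0, "claw": 0.2}, {"dx": 0, "dy": 0, "dz": 0, "rx": 0, "ry": 0, "rz": 0, "claw": 0.2}]'

```text
t: 4.7
eef_pos: [497.3, 44.1, 322.4]
tcp_rot: [-3.14, -0.001, -3.127]
ft_force: [-0.1, -0.8, 1.2]
opening: 0.397
```

```bash
python3 - <<'E'
from h import *
im,d=shot("scene","s2"); crop(im,310,120,440,220,6,"pics/s4.png")
E
```

```text
(no output)
```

View pics/s4.png

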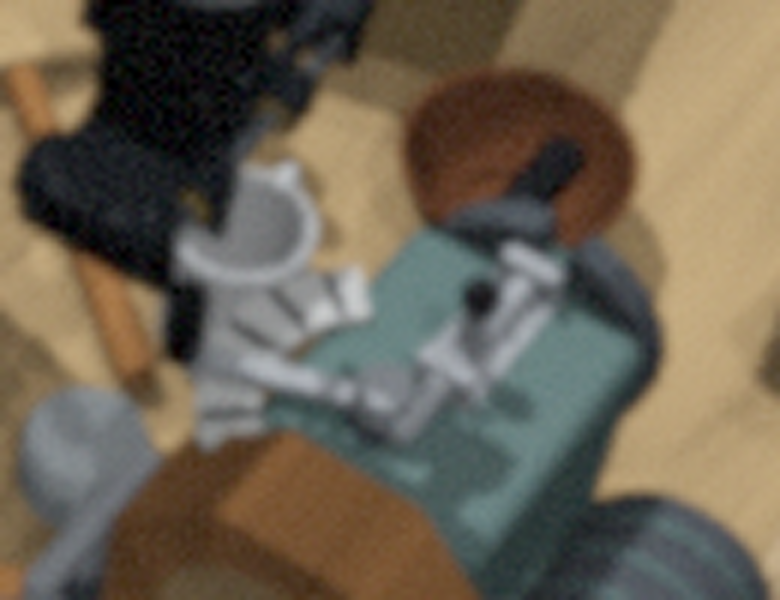

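>>> arm_command --steps '[{"dx": -0.006, "dy": 0.004, "dz": 0.01, "rx": 0, "ry": 0, "rz": 0.009, "claw": 0.2}, {"dx": 0, "dy": 0, "dz": 0.02, "rx": 0, "ry": 0, "rz": 0, "claw": 0.2}, {"dx": 0, "dy": 0, "dz": 0.02, "rx": 0, "ry": 0, "rz": 0, "claw": 0.2}, {"dx": 0, "dy": 0, "dz": 0.018, "rx": 0, "ry": 0, "rz": 0, "claw": 0.2}, {"dx": 0, "dy": 0, "dz": 0, "rx": 0, "ry": 0, "rz": 0, "claw": 1}, {"dx": 0, "dy": 0, "dz": 0, "rx": 0, "ry": 0, "rz": 0, "claw": 1}, {"dx": 0, "dy": 0, "dz": 0, "rx": 0, "ry": 0, "rz": 0, "claw": 1}]'

```text
t: 5.62
eef_pos: [506.7, 50.5, 263.8]
tcp_rot: [-3.139, -0.003, -3.141]
ft_force: [-1.5, -2.4, -3.1]
opening: 0.208
```

>>> arm_command --steps '[{"dx": 0.004, "dy": 0.013, "dz": 0, "rx": 0, "ry": 0, "rz": 0, "claw": 1}, {"dx": 0.002, "dy": 0.013, "dz": 0, "rx": 0, "ry": 0, "rz": 0, "claw": 1}, {"dx": 0.0, "dy": 0.013, "dz": 0, "rx": 0, "ry": 0, "rz": 0, "claw": 1}, {"dx": -0.001, "dy": 0.013, "dz": 0, "rx": 0, "ry": 0, "rz": 0, "claw": 1}, {"dx": -0.003, "dy": 0.013, "dz": 0, "rx": 0, "ry": 0, "rz": 0, "claw": 1}, {"dx": -0.004, "dy": 0.013, "dz": 0, "rx": 0, "ry": 0, "rz": 0, "claw": 1}]'

```text
t: 6.38
eef_pos: [501.5, 110.7, 263.6]
tcp_rot: [-3.133, -0.018, 3.136]
ft_force: [-5.2, -3.6, -0.5]
opening: 0.204
```

>>> arm_command --steps '[{"dx": -0.001, "dy": 0.003, "dz": 0, "rx": 0, "ry": 0, "rz": 0, "claw": 1}, {"dx": 0, "dy": 0, "dz": 0, "rx": 0, "ry": 0, "rz": 0, "claw": 0.2}, {"dx": 0, "dy": 0, "dz": 0, "rx": 0, "ry": 0, "rz": 0, "claw": 0.2}, {"dx": 0, "dy": 0, "dz": -0.03, "rx": 0, "ry": 0.012, "rz": 0, "claw": 0.2}, {"dx": 0, "dy": 0, "dz": -0.05, "rx": 0, "ry": 0, "rz": 0, "claw": 0.2}, {"dx": 0.06, "dy": -0.04, "dz": 0, "rx": 0, "ry": 0, "rz": 0, "claw": 0.2}, {"dx": 0.06, "dy": -0.04, "dz": 0, "rx": 0, "ry": 0, "rz": 0, "claw": 0.2}, {"dx": 0, "dy": -0.07, "dz": 0, "rx": 0, "ry": 0, "rz": 0, "claw": 0.2}, {"dx": 0, "dy": -0.07, "dz": 0, "rx": 0, "ry": 0, "rz": 0, "claw": 0.2}]'

```text
t: 7.5
eef_pos: [406.5, -63.7, 337.2]
tcp_rot: [-3.133, -0.028, -3.141]
ft_force: [1.1, -0.2, 0.7]
opening: 0.399
```

```bash
python3 - <<'E'
from h import *
im,d=shot("top","t3"); crop(im,190,130,310,220,6.5,"pics/t5.png")
im,d=shot("scene","s3"); crop(im,290,130,420,230,6,"pics/s5.png")
E
```

```text
(no output)
```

View pics/t5.png

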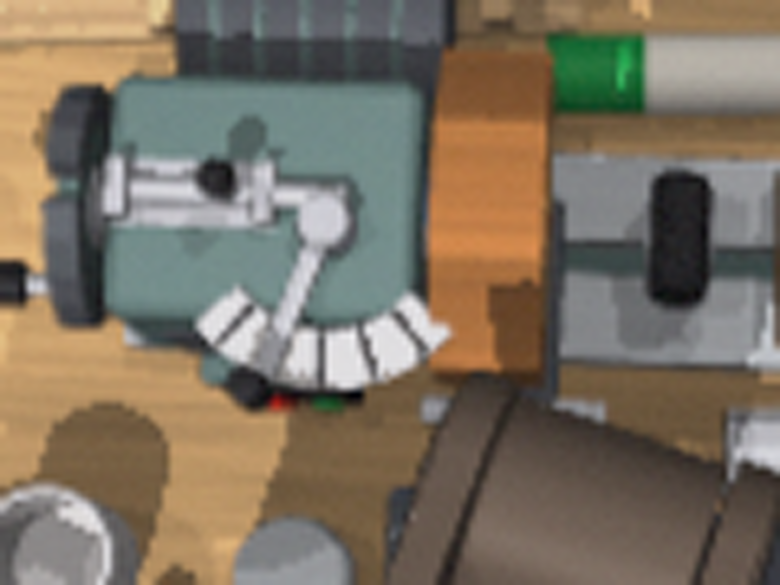

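View pics/s5.png

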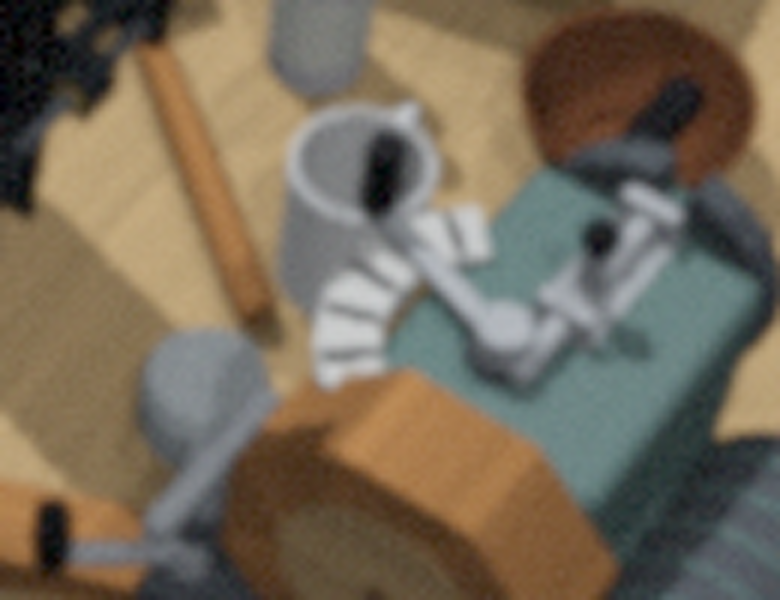

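```bash
python3 - <<'E'
from h import *
f=lambda u,v:(190+u/6.5,130+v/6.5)
k=pt("top",*f(248,388),z=298); p=pt("top",*f(327,215),z=266); print(k,p,np.arctan2(k[1]-p[1],p[0]-k[0]))
for m,u in (((235,322),.7),((322,358),0),((368,350),-.35),((412,325),-.7)):
    q=pt("top",*f(*m),z=243); print(u,q.round(1),np.arctan2(q[1]-p[1],p[0]-q[0]))
k=pt("top",248,190,z=298); print("start",np.arctan2(k[1]-p[1],p[0]-k[0]))
im,d=ld("top0"); c=lambda u,v:(165+u/6,130+v/6)
# clamp
k=pt("top",*c(731,466),z=178);a=pt("top",*c(655,405),z=152);print("clamp",k,a)
E
```

```text
[500.86124127 110.91615228 298.        ] [594.14074583  78.27976146 266.        ] 0.33656559751909393
0.7 [541.  126.4 243. ] 0.735695556147661
0 [523.5  80.8 243. ] 0.035294477740797074
-0.35 [528.4  57.1 243. ] -0.3108874321343596
-0.7 [542.   34.8 243. ] -0.6949932476727784
start -0.32622671188434704
clamp [456.3267134 -80.9650954 178.       ] [493.31776897 -34.8742518  152.        ]
```

>>> arm_command --steps '[{"dx": 0, "dy": 0, "dz": 0, "rx": 0, "ry": 0, "rz": 0.111, "claw": 0.2}, {"dx": 0, "dy": 0, "dz": 0, "rx": 0, "ry": 0, "rz": 0.111, "claw": 0.2}, {"dx": 0, "dy": 0, "dz": 0, "rx": 0, "ry": 0, "rz": 0.111, "claw": 0.2}, {"dx": 0, "dy": 0, "dz": 0, "rx": 0, "ry": 0, "rz": 0.111, "claw": 0.2}, {"dx": 0, "dy": 0, "dz": 0, "rx": 0, "ry": 0, "rz": 0.111, "claw": 0.2}, {"dx": 0, "dy": 0, "dz": 0, "rx": 0, "ry": 0, "rz": 0.111, "claw": 0.2}, {"dx": 0, "dy": 0, "dz": 0, "rx": 0, "ry": 0, "rz": 0.111, "claw": 0.2}, {"dx": 0, "dy": 0, "dz": 0, "rx": 0, "ry": 0, "rz": 0.111, "claw": 0.2}, {"dx": 0, "dy": 0, "dz": 0, "rx": 0, "ry": 0, "rz": 0.111, "claw": 0.2}]'

```text
t: 8.72
eef_pos: [408.1, -64.6, 339.2]
tcp_rot: [-3.122, 0.01, 1.514]
ft_force: [-0.3, 1.2, -0.1]
opening: 0.395
```

>>> arm_command --steps '[{"dx": 0, "dy": 0, "dz": 0, "rx": -0.0125, "ry": 0.006, "rz": -0.036, "claw": 0.2}, {"dx": -0.02, "dy": 0.06, "dz": 0, "rx": 0, "ry": 0, "rz": 0, "claw": 0.2}, {"dx": 0, "dy": 0, "dz": 0.06, "rx": 0, "ry": 0, "rz": 0, "claw": 0.2}, {"dx": 0, "dy": 0, "dz": 0.06, "rx": 0, "ry": 0, "rz": 0, "claw": 0.2}, {"dx": 0, "dy": 0, "dz": 0.045, "rx": 0, "ry": 0, "rz": 0, "claw": 0.2}, {"dx": 0, "dy": 0, "dz": 0, "rx": 0, "ry": 0, "rz": 0, "claw": 0.2}]'

```text
t: 9.48
eef_pos: [460.4, -79.0, 206.5]
tcp_rot: [3.133, 0.0, 1.57]
ft_force: [0.3, 0.5, 1.2]
opening: 0.401
```

```bash
python3 - <<'E'
from h import *
im,d=shot("scene","s4"); crop(im,260,160,380,260,6,"pics/s6.png")
E
```

```text
(no output)
```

View pics/s6.png

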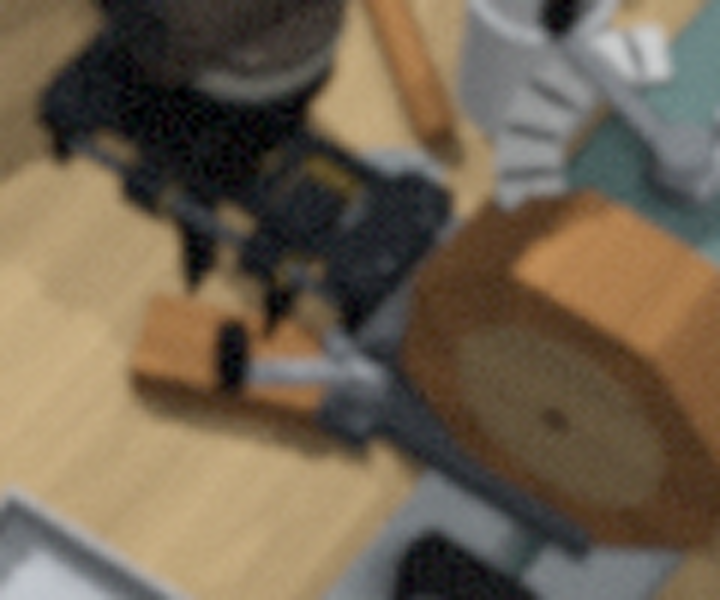

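>>> arm_command --steps '[{"dx": -0.0025, "dy": -0.005, "dz": 0.01, "rx": 0.005, "ry": 0, "rz": 0, "claw": 0.2}, {"dx": 0, "dy": 0, "dz": 0.02, "rx": 0, "ry": 0, "rz": 0, "claw": 0.2}, {"dx": 0, "dy": 0, "dz": 0.02, "rx": 0, "ry": 0, "rz": 0, "claw": 0.2}, {"dx": 0, "dy": 0, "dz": 0.02, "rx": 0, "ry": 0, "rz": 0, "claw": 0.2}, {"dx": 0, "dy": 0, "dz": 0, "rx": 0, "ry": 0, "rz": 0, "claw": 1}, {"dx": 0, "dy": 0, "dz": 0, "rx": 0, "ry": 0, "rz": 0, "claw": 1}, {"dx": 0, "dy": 0, "dz": 0, "rx": 0, "ry": 0, "rz": 0, "claw": 1}]'

```text
t: 10.4
eef_pos: [459.4, -82.7, 157.6]
tcp_rot: [3.129, 0.006, 1.571]
ft_force: [-1.4, -4.0, -14.5]
opening: 0.206
```

>>> arm_command --steps '[{"dx": -0.0075, "dy": 0.012, "dz": 0, "rx": 0, "ry": 0, "rz": 0, "claw": 1}, {"dx": -0.0054, "dy": 0.013, "dz": 0, "rx": 0, "ry": 0, "rz": 0, "claw": 1}, {"dx": -0.0034, "dy": 0.0135, "dz": 0, "rx": 0, "ry": 0, "rz": 0, "claw": 1}, {"dx": -0.001, "dy": 0.008, "dz": 0, "rx": 0, "ry": 0, "rz": 0, "claw": 1}]'

```text
t: 10.9
eef_pos: [485.6, -99.7, 157.2]
tcp_rot: [-3.127, 0.01, 1.58]
ft_force: [-13.0, -10.5, -1.9]
opening: 0.211
```

>>> arm_command --steps '[{"dx": 0.002, "dy": 0.006, "dz": 0, "rx": 0, "ry": 0, "rz": 0, "claw": 1}, {"dx": 0.001, "dy": 0.006, "dz": 0, "rx": 0, "ry": 0, "rz": 0, "claw": 1}]'

```text
t: 11.15
eef_pos: [491.6, -101.1, 157.4]
tcp_rot: [-3.118, 0.016, 1.583]
ft_force: [-12.1, -15.9, -3.1]
opening: 0.202
```

>>> arm_command --steps '[{"dx": -0.002, "dy": 0.006, "dz": 0, "rx": -0.006, "ry": 0.006, "rz": 0, "claw": 1}, {"dx": -0.001, "dy": 0.006, "dz": 0, "rx": 0, "ry": 0, "rz": 0, "claw": 1}]'

```text
t: 11.4
eef_pos: [498.7, -103.1, 157.2]
tcp_rot: [-3.122, 0.005, 1.583]
ft_force: [-6.3, 0.4, -3.0]
opening: 0.206
```

>>> arm_command --steps '[{"dx": 0, "dy": 0.006, "dz": 0, "rx": 0, "ry": 0, "rz": 0, "claw": 1}, {"dx": 0, "dy": 0.006, "dz": 0, "rx": 0, "ry": 0, "rz": 0, "claw": 1}]'

```text
t: 11.65
eef_pos: [502.3, -103.6, 156.9]
tcp_rot: [-3.107, 0.005, 1.586]
ft_force: [-36.1, -8.6, 12.2]
opening: 0.209
```

>>> arm_command --steps '[{"dx": 0, "dy": 0, "dz": 0, "rx": 0, "ry": 0, "rz": 0, "claw": 0.2}, {"dx": 0, "dy": 0, "dz": 0, "rx": -0.01, "ry": 0, "rz": 0.005, "claw": 0.2}, {"dx": 0, "dy": 0, "dz": -0.03, "rx": -0.01, "ry": 0, "rz": 0.004, "claw": 0.2}, {"dx": 0, "dy": 0, "dz": -0.06, "rx": 0, "ry": 0, "rz": 0, "claw": 0.2}, {"dx": 0, "dy": 0, "dz": -0.06, "rx": 0, "ry": 0, "rz": 0, "claw": 0.2}, {"dx": 0, "dy": 0, "dz": -0.06, "rx": 0, "ry": 0, "rz": 0, "claw": 0.2}]'

```text
t: 12.4
eef_pos: [502.9, -102.6, 330.2]
tcp_rot: [3.14, 0.004, 1.569]
ft_force: [-0.4, 0.5, 0.3]
opening: 0.398
```

```bash
python3 - <<'E'
from h import *
im,d=shot("scene","s5"); crop(im,260,160,380,260,6,"pics/s7.png")
E
```

```text
(no output)
```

View pics/s7.png

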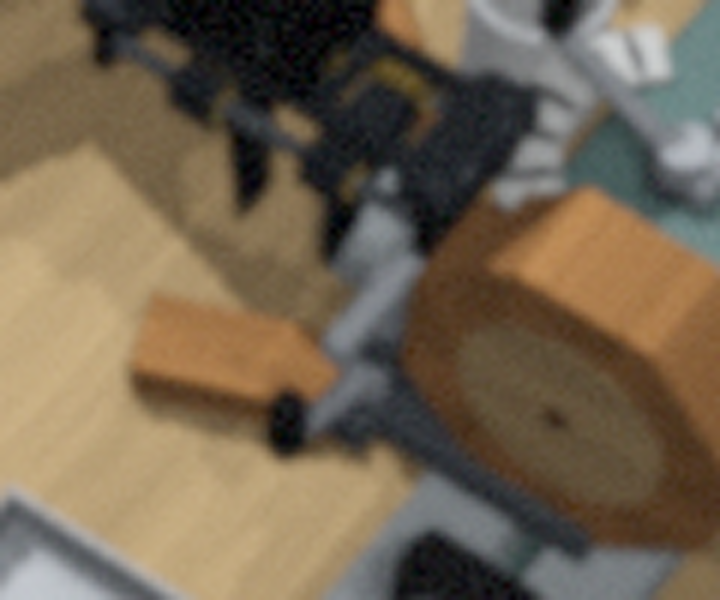

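>>> arm_command --steps '[{"dx": -0.003, "dy": 0.065, "dz": 0, "rx": 0, "ry": 0, "rz": 0, "claw": -1}, {"dx": -0.003, "dy": 0.065, "dz": 0, "rx": 0, "ry": 0, "rz": 0, "claw": -1}, {"dx": 0, "dy": 0, "dz": 0.07, "rx": 0, "ry": 0, "rz": 0, "claw": -1}, {"dx": 0, "dy": 0, "dz": 0.07, "rx": 0, "ry": 0, "rz": 0, "claw": -1}, {"dx": 0, "dy": 0, "dz": 0.05, "rx": 0, "ry": 0, "rz": 0, "claw": -1}, {"dx": 0, "dy": 0, "dz": 0, "rx": 0, "ry": 0, "rz": 0, "claw": -1}]'

```text
t: 13.2
eef_pos: [618.6, -109.1, 188.5]
tcp_rot: [3.111, 0.01, 1.568]
ft_force: [0.1, -0.5, 0.1]
opening: 0.964
```

```bash
python3 - <<'E'
from h import *
im,d=shot("scene","s6"); crop(im,230,180,390,300,5,"pics/s8.png")
im,d=shot("top","t6"); crop(im,230,120,390,240,5,"pics/t8.png")
E
```

```text
(no output)
```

View pics/s8.png

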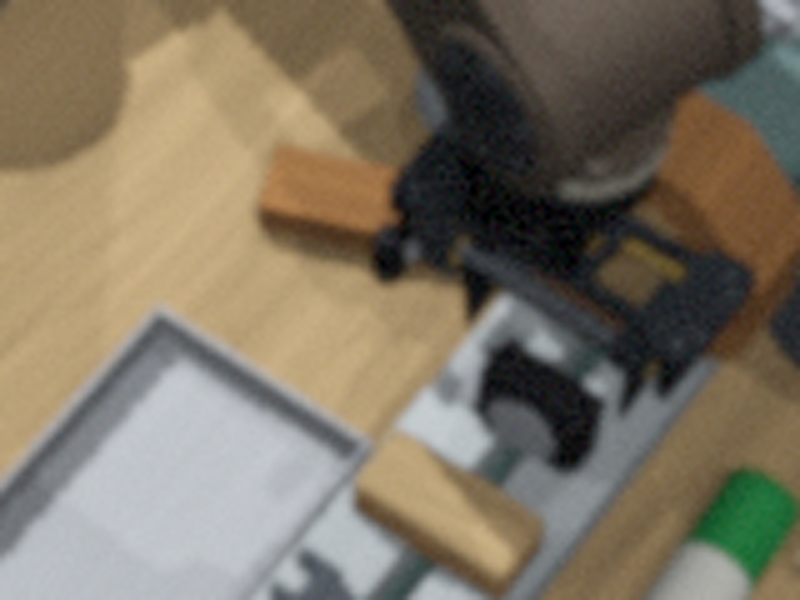

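>>> arm_command --steps '[{"dx": 0.002, "dy": -0.013, "dz": 0, "rx": 0.019, "ry": 0.006, "rz": 0, "claw": -1}, {"dx": 0, "dy": 0, "dz": 0, "rx": 0, "ry": 0, "rz": 0, "claw": -1}]'

```text
t: 13.55
eef_pos: [610.0, -108.1, 195.3]
tcp_rot: [3.132, 0.003, 1.569]
ft_force: [0.1, -0.5, 0.3]
opening: 0.998
```

```bash
python3 - <<'E'
from h import *
im,d=ld("s6"); P=cloud("scene",d)
x,y,z=P[...,0],P[...,1],P[...,2]
m=(x>555)&(x<670)&(y<-70)&(y>-150)&(z>138)&(z<158)&(im.sum(2)<200)
q=P[m]; print(m.sum(),np.percentile(q,[3,50,97],axis=0).round())
m=(x>540)&(x<680)&(y<-70)&(y>-150)&(z>105)&(z<158)
q=P[m]; print(m.sum(),np.percentile(q,[3,50,97],axis=0).round())
E
```

```text
247 [[ 583. -126.  139.]
 [ 615. -112.  147.]
 [ 645.  -95.  154.]]
438 [[ 582. -129.  107.]
 [ 616. -120.  144.]
 [ 647.  -96.  152.]]
```

>>> arm_command --steps '[{"dx": 0, "dy": -0.002, "dz": 0.03, "rx": 0.006, "ry": 0, "rz": 0, "claw": -1}, {"dx": 0, "dy": 0, "dz": 0.03, "rx": 0, "ry": 0, "rz": 0, "claw": -1}, {"dx": 0, "dy": 0, "dz": 0.025, "rx": 0, "ry": 0, "rz": 0, "claw": -1}, {"dx": 0, "dy": 0, "dz": 0.02, "rx": 0, "ry": 0, "rz": 0, "claw": -1}, {"dx": 0, "dy": 0, "dz": 0, "rx": 0, "ry": 0, "rz": 0, "claw": 1}, {"dx": 0, "dy": 0, "dz": 0, "rx": 0, "ry": 0, "rz": 0, "claw": 1}, {"dx": 0, "dy": 0, "dz": 0, "rx": 0, "ry": 0, "rz": 0, "claw": 1}]'

```text
t: 14.42
eef_pos: [611.9, -109.3, 116.3]
tcp_rot: [3.13, 0.006, 1.568]
ft_force: [1.1, 0.3, -2.2]
opening: 0.754
```

>>> arm_command --steps '[{"dx": 0, "dy": 0, "dz": -0.03, "rx": 0, "ry": 0, "rz": 0, "claw": 1}, {"dx": 0, "dy": 0, "dz": -0.06, "rx": 0, "ry": 0, "rz": 0, "claw": 1}, {"dx": 0, "dy": 0, "dz": -0.06, "rx": 0, "ry": 0, "rz": 0, "claw": 1}]'

```text
t: 14.8
eef_pos: [609.1, -108.2, 236.8]
tcp_rot: [3.137, 0.004, 1.568]
ft_force: [1.0, -0.4, -1.1]
opening: 0.76
```

```bash
python3 - <<'E'
from h import *
for n,t in(("top","top0"),("scene","scene0"),("scene","s6"),("top","t6")):
    im,d=ld(t); P=cloud(n,d); x,y,z=P[...,0],P[...,1],P[...,2]
    m=((x>340)&(x<548)&(y<-120)&(y>-500)&(z>20)&(z<50)).astype(np.uint8)
    k,l,s,c=cv2.connectedComponentsWithStats(m); i=1+s[1:,4].argmax()
    q=P[l==i]; r=cv2.minAreaRect(q[:,:2].astype(np.float32)); print(t,len(q),np.round(r[0]),np.round(r[1]),r[2],np.percentile(q[:,:2],[3,97],axis=0).round())
im,d=ld("top0"); crop(im,290,180,390,245,7.5,"pics/tr.png")
E
```

```text
top0 427 [ 457. -288.] [179. 300.] 0.6102740168571472 [[ 368. -437.]
 [ 546. -138.]]
scene0 766 [ 448. -294.] [164. 303.] 0.6484596133232117 [[ 368. -444.]
 [ 529. -145.]]
s6 766 [ 448. -294.] [164. 304.] 0.596807062625885 [[ 368. -444.]
 [ 529. -145.]]
t6 385 [ 457. -288.] [180. 300.] 0.6467618346214294 [[ 368. -437.]
 [ 546. -140.]]
```

View pics/tr.png

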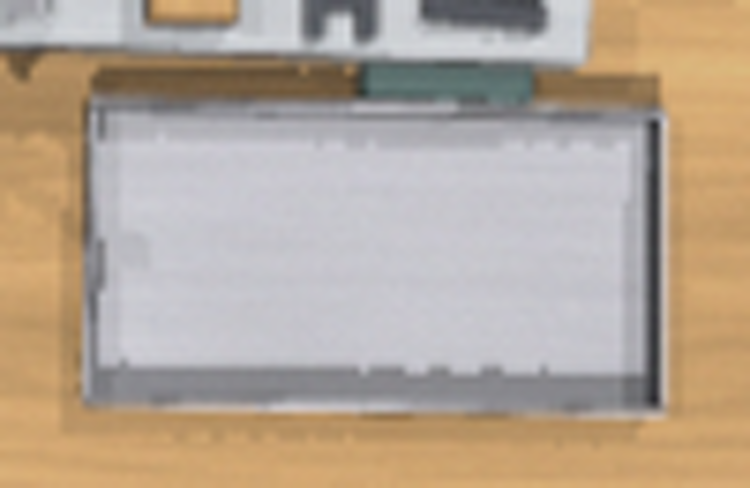

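>>> arm_command --steps '[{"dx": -0.0325, "dy": -0.067, "dz": 0, "rx": 0, "ry": 0, "rz": 0, "claw": 1}, {"dx": -0.0325, "dy": -0.067, "dz": 0, "rx": 0, "ry": 0, "rz": 0, "claw": 1}, {"dx": -0.0325, "dy": -0.067, "dz": 0, "rx": 0, "ry": 0, "rz": 0, "claw": 1}, {"dx": 0, "dy": 0, "dz": 0.06, "rx": 0, "ry": 0, "rz": 0, "claw": 1}, {"dx": 0, "dy": 0, "dz": 0.06, "rx": 0, "ry": 0, "rz": 0, "claw": 1}, {"dx": 0, "dy": 0, "dz": 0.05, "rx": 0, "ry": 0, "rz": 0, "claw": 1}, {"dx": 0, "dy": 0, "dz": 0, "rx": 0, "ry": 0, "rz": 0, "claw": 1}]'

```text
t: 15.68
eef_pos: [447.6, -190.4, 105.0]
tcp_rot: [3.121, 0.012, 1.568]
ft_force: [0.3, -0.5, -1.5]
opening: 0.756
```

>>> arm_command --steps '[{"dx": 0, "dy": 0, "dz": 0.03, "rx": 0.013, "ry": 0.006, "rz": 0, "claw": 1}, {"dx": 0, "dy": 0, "dz": 0.03, "rx": 0, "ry": 0, "rz": 0, "claw": 1}, {"dx": 0, "dy": 0, "dz": 0.026, "rx": 0, "ry": 0, "rz": 0, "claw": 1}, {"dx": 0, "dy": 0, "dz": 0, "rx": 0, "ry": 0, "rz": 0, "claw": 1}]'

```text
t: 16.18
eef_pos: [452.0, -192.7, 41.6]
tcp_rot: [3.134, 0.007, 1.569]
ft_force: [0.5, 0.3, -1.6]
opening: 0.758
```

>>> arm_command --steps '[{"dx": 0, "dy": 0, "dz": 0.006, "rx": 0, "ry": 0, "rz": 0, "claw": 1}, {"dx": 0, "dy": 0, "dz": 0.005, "rx": 0, "ry": 0, "rz": 0, "claw": 1}, {"dx": 0, "dy": 0, "dz": 0, "rx": 0, "ry": 0, "rz": 0, "claw": 1}]'

```text
t: 16.55
eef_pos: [453.7, -193.5, 35.7]
tcp_rot: [3.13, 0.009, 1.569]
ft_force: [0.9, 0.4, -1.7]
opening: 0.756
```

>>> arm_command --steps '[{"dx": 0, "dy": 0, "dz": 0.006, "rx": 0.007, "ry": 0.005, "rz": 0, "claw": 1}, {"dx": 0, "dy": 0, "dz": 0, "rx": 0, "ry": 0, "rz": 0, "claw": -1}, {"dx": 0, "dy": 0, "dz": 0, "rx": 0, "ry": 0, "rz": 0, "claw": -1}, {"dx": 0, "dy": 0, "dz": -0.03, "rx": 0, "ry": 0, "rz": 0, "claw": -1}, {"dx": 0, "dy": 0, "dz": -0.06, "rx": 0, "ry": 0, "rz": 0, "claw": -1}, {"dx": 0, "dy": 0, "dz": -0.06, "rx": 0, "ry": 0, "rz": 0, "claw": 0}, {"dx": 0, "dy": 0, "dz": -0.06, "rx": 0, "ry": 0, "rz": -0.111, "claw": 0}, {"dx": 0, "dy": 0, "dz": 0, "rx": 0, "ry": 0, "rz": -0.111, "claw": 0}, {"dx": 0, "dy": 0, "dz": 0, "rx": 0, "ry": 0, "rz": -0.111, "claw": -0.4}, {"dx": 0, "dy": 0, "dz": 0, "rx": 0, "ry": 0, "rz": -0.111, "claw": -0.4}]'

```text
t: 17.8
eef_pos: [453.9, -193.5, 205.9]
tcp_rot: [-3.142, 0.003, 2.287]
ft_force: [-0.7, 0.2, 0.1]
opening: 0.7
```

>>> arm_command --steps '[{"dx": 0, "dy": 0, "dz": 0, "rx": 0, "ry": 0, "rz": -0.111, "claw": -0.4}, {"dx": 0, "dy": 0, "dz": 0, "rx": 0, "ry": 0, "rz": -0.111, "claw": -0.4}, {"dx": 0, "dy": 0, "dz": 0, "rx": 0, "ry": 0, "rz": -0.111, "claw": -0.4}, {"dx": 0, "dy": 0, "dz": 0, "rx": 0, "ry": 0, "rz": -0.111, "claw": -0.4}, {"dx": 0, "dy": 0, "dz": 0, "rx": 0, "ry": 0, "rz": -0.111, "claw": -0.4}, {"dx": 0, "dy": 0, "dz": 0, "rx": 0, "ry": 0, "rz": 0, "claw": -0.4}]'

```text
t: 18.55
eef_pos: [453.3, -193.1, 206.5]
tcp_rot: [-3.139, 0.002, -3.096]
ft_force: [-0.0, -0.3, 0.3]
opening: 0.702
```

```bash
python3 - <<'E'
from h import *
im,d=shot("scene","s7"); crop(im,190,180,380,380,3,"pics/s9.png"); P=cloud("scene",d)
x,y,z=P[...,0],P[...,1],P[...,2]
hi=((x>545)&(x<695)&(y<-80)&(y>-420)&(z>97)&(z<135)).astype(np.uint8)
k,l,s,c=cv2.connectedComponentsWithStats(hi)
for i in range(1,k):
        if s[i,4]<30: continue
        q=P[l==i]; r=cv2.minAreaRect(q[:,:2].astype(np.float32)); print(s[i],c[i].round(),np.round(r[0]),np.round(r[1]),round(r[2],1))
E
```

```text
[300 266  39  34 694] [319. 283.] [ 607. -189.] [101.  51.] 1.5
[283 289  45  35 283] [305. 306.] [ 615. -265.] [125.  37.] 0.7
[266 307  41  38 334] [285. 325.] [ 618. -337.] [ 63. 114.] 87.1
```

View pics/s9.png

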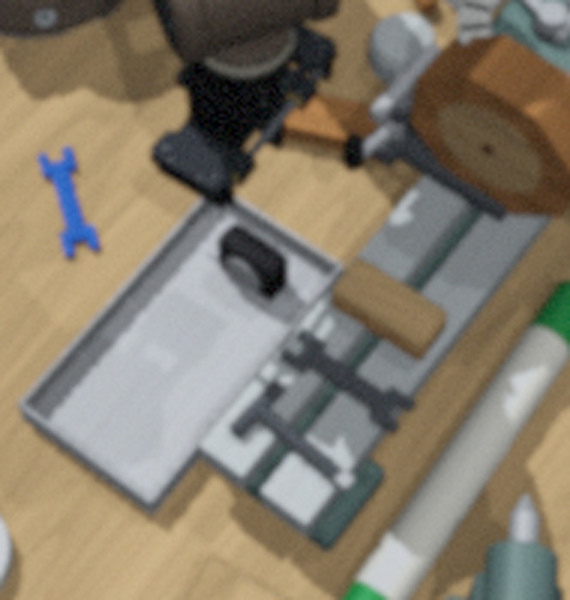

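>>> arm_command --steps '[{"dx": -0.064, "dy": 0.003, "dz": 0, "rx": 0, "ry": 0, "rz": 0.029, "claw": -0.4}, {"dx": -0.064, "dy": 0.003, "dz": 0, "rx": 0, "ry": 0, "rz": 0, "claw": -0.4}, {"dx": -0.064, "dy": 0.003, "dz": 0, "rx": 0, "ry": 0, "rz": 0, "claw": -0.4}, {"dx": 0, "dy": 0, "dz": 0.03, "rx": 0, "ry": 0, "rz": 0, "claw": -0.4}, {"dx": 0, "dy": 0, "dz": 0.03, "rx": 0, "ry": 0, "rz": 0, "claw": -0.4}, {"dx": 0, "dy": 0, "dz": 0, "rx": 0, "ry": 0, "rz": 0, "claw": -0.4}]'

```text
t: 19.35
eef_pos: [611.7, -184.4, 157.7]
tcp_rot: [-3.139, 0.003, 3.112]
ft_force: [0.0, -0.2, 0.4]
opening: 0.698
```

```bash
python3 - <<'E'
from h import *
im,d=shot("scene","s8"); crop(im,250,190,390,330,4,"pics/s10.png")
E
```

```text
(no output)
```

View pics/s10.png

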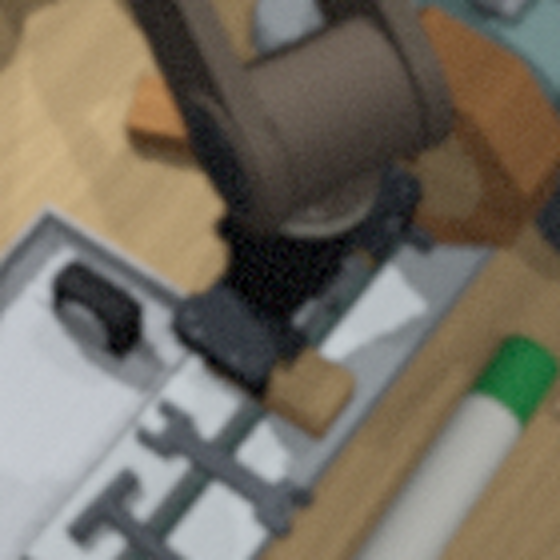

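>>> arm_command --steps '[{"dx": 0.004, "dy": -0.003, "dz": 0.02, "rx": 0, "ry": 0, "rz": -0.019, "claw": -0.4}, {"dx": 0, "dy": 0, "dz": 0.03, "rx": 0, "ry": 0, "rz": 0, "claw": -0.4}, {"dx": 0, "dy": 0, "dz": 0.028, "rx": 0, "ry": 0, "rz": 0, "claw": -0.4}, {"dx": 0, "dy": 0, "dz": 0.005, "rx": 0, "ry": 0, "rz": 0, "claw": 1}, {"dx": 0, "dy": 0, "dz": 0, "rx": 0, "ry": 0, "rz": 0, "claw": 1}, {"dx": 0, "dy": 0, "dz": 0, "rx": 0, "ry": 0, "rz": 0, "claw": 1}]'

```text
t: 20.15
eef_pos: [609.5, -188.8, 93.9]
tcp_rot: [-3.136, 0.01, -3.141]
ft_force: [1.2, 0.3, -1.6]
opening: 0.475
```

>>> arm_command --steps '[{"dx": 0, "dy": 0, "dz": -0.05, "rx": 0, "ry": 0, "rz": 0, "claw": 1}, {"dx": 0, "dy": 0, "dz": -0.06, "rx": 0, "ry": 0, "rz": 0, "claw": 1}, {"dx": 0.05, "dy": -0.022, "dz": 0, "rx": 0, "ry": 0, "rz": 0, "claw": 1}, {"dx": 0.05, "dy": -0.022, "dz": 0, "rx": 0, "ry": 0, "rz": 0, "claw": 1}, {"dx": 0.05, "dy": -0.021, "dz": 0, "rx": 0, "ry": 0, "rz": 0, "claw": 1}, {"dx": 0.05, "dy": -0.021, "dz": 0, "rx": 0, "ry": 0, "rz": 0, "claw": 1}, {"dx": 0, "dy": 0, "dz": 0.05, "rx": 0, "ry": 0, "rz": 0, "claw": 1}, {"dx": 0, "dy": 0, "dz": 0.05, "rx": 0, "ry": 0, "rz": 0, "claw": 1}, {"dx": 0, "dy": 0, "dz": 0.05, "rx": 0, "ry": 0, "rz": 0, "claw": 1}, {"dx": 0, "dy": 0, "dz": 0, "rx": 0, "ry": 0, "rz": 0, "claw": 1}]'

```text
t: 21.4
eef_pos: [448.4, -262.8, 69.3]
tcp_rot: [-3.125, 0.024, -3.14]
ft_force: [0.5, -0.7, -0.8]
opening: 0.472
```

>>> arm_command --steps '[{"dx": 0, "dy": 0.004, "dz": 0.025, "rx": -0.01, "ry": 0.015, "rz": 0, "claw": 1}, {"dx": 0, "dy": 0, "dz": 0.025, "rx": 0, "ry": 0, "rz": 0, "claw": 1}, {"dx": 0, "dy": 0, "dz": 0.02, "rx": 0, "ry": 0, "rz": 0, "claw": 1}, {"dx": 0, "dy": 0, "dz": 0, "rx": 0, "ry": 0, "rz": 0, "claw": 1}]'

```text
t: 21.9
eef_pos: [452.1, -262.0, 18.5]
tcp_rot: [-3.136, 0.007, -3.139]
ft_force: [0.4, 0.1, -0.6]
opening: 0.475
```

>>> arm_command --steps '[{"dx": 0, "dy": 0, "dz": 0.008, "rx": 0, "ry": 0, "rz": 0, "claw": 1}, {"dx": 0, "dy": 0, "dz": 0.005, "rx": 0, "ry": 0, "rz": 0, "claw": 1}, {"dx": 0, "dy": 0, "dz": 0, "rx": 0, "ry": 0, "rz": 0, "claw": -0.15}, {"dx": 0, "dy": 0, "dz": 0, "rx": 0, "ry": 0, "rz": 0, "claw": -0.15}, {"dx": 0, "dy": 0, "dz": -0.03, "rx": 0, "ry": 0, "rz": 0, "claw": -0.15}, {"dx": 0, "dy": 0, "dz": -0.06, "rx": 0, "ry": 0, "rz": 0, "claw": -0.15}, {"dx": 0, "dy": 0, "dz": -0.06, "rx": 0, "ry": 0, "rz": 0, "claw": 0.16}, {"dx": 0, "dy": 0, "dz": -0.05, "rx": 0, "ry": 0, "rz": 0, "claw": 0.16}]'

```text
t: 22.9
eef_pos: [450.6, -260.9, 172.1]
tcp_rot: [-3.137, 0.005, -3.139]
ft_force: [0.4, -0.0, 0.2]
opening: 0.442
```

```bash
python3 - <<'E'
from h import *
im,d=shot("scene","s9"); crop(im,190,200,380,380,3.2,"pics/s11.png"); P=cloud("scene",d)
def f(P,im):
    x,y,z=P[...,0],P[...,1],P[...,2]
    hi=((x>545)&(x<695)&(y<-210)&(y>-420)&(z>95)&(z<135)&(im.sum(2)<270)).astype(np.uint8)
    k,l,s,c=cv2.connectedComponentsWithStats(hi)
    for i in range(1,k):
        if s[i,4]<30: continue
        q=P[l==i]; r=cv2.minAreaRect(q[:,:2].astype(np.float32)); print(s[i],c[i].round(),np.round(r[0]),np.round(r[1]),round(r[2],1), q.mean(0).round())
        # width near the middle
        m=abs(q[:,0]-r[0][0])<15; print(" mid y",np.percentile(q[m,1],[5,50,95]).round())
f(P,im)
im,d=shot("top","t9"); f(cloud("top",d),im); crop(im,280,120,400,240,5,"pics/t11.png")
E
```

```text
[284 290  44  34 321] [306. 307.] [ 616. -264.] [123.  36.] 0.8 [ 618. -264.   99.]
 mid y [-274. -264. -256.]
[267 308  36  32 275] [283. 323.] [ 606. -349.] [ 57. 100.] 70.0 [ 599. -339.  103.]
 mid y [-345. -339. -332.]
[331 152   9  33 139] [335. 168.] [ 616. -258.] [121.  31.] 1.0 [ 615. -257.   99.]
 mid y [-265. -257. -250.]
[346 156  17  28 157] [355. 173.] [ 608. -322.] [105.  57.] 10.5 [ 599. -331.  103.]
 mid y [-340. -331. -325.]
```

View pics/s11.png

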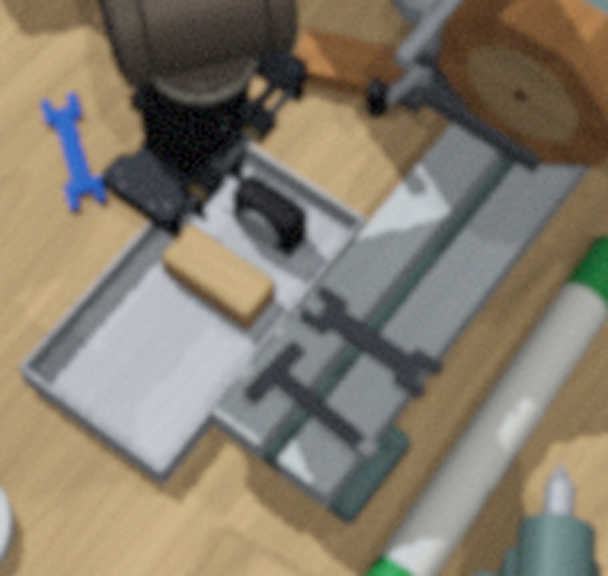

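View pics/t11.png

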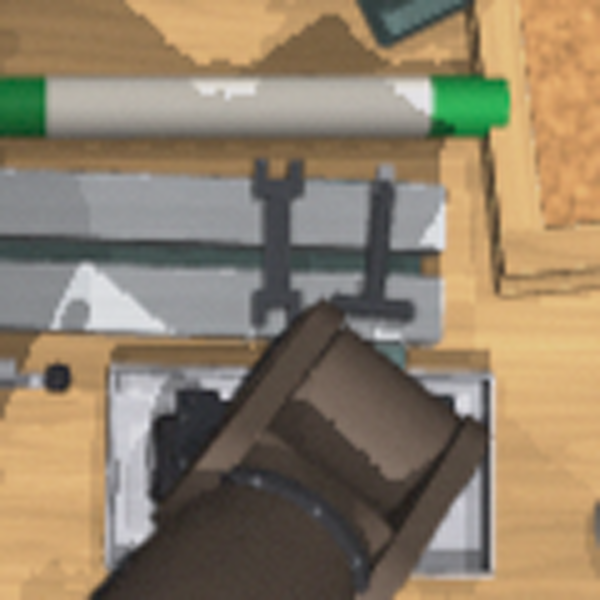

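>>> arm_command --steps '[{"dx": -0.06, "dy": 0, "dz": 0, "rx": 0, "ry": 0, "rz": 0, "claw": 0.16}, {"dx": -0.06, "dy": 0, "dz": 0, "rx": 0, "ry": 0, "rz": 0, "claw": 0.16}, {"dx": -0.06, "dy": 0, "dz": 0, "rx": 0, "ry": 0, "rz": 0, "claw": 0.16}, {"dx": -0.024, "dy": 0, "dz": 0.02, "rx": 0, "ry": 0, "rz": 0, "claw": 0.16}, {"dx": 0, "dy": 0, "dz": 0.03, "rx": 0, "ry": 0, "rz": 0, "claw": 0.16}, {"dx": 0, "dy": 0, "dz": 0, "rx": 0, "ry": 0, "rz": 0, "claw": 0.16}]'

```text
t: 23.75
eef_pos: [619.3, -261.0, 131.5]
tcp_rot: [-3.135, 0.008, -3.14]
ft_force: [-1.2, -0.4, 0.5]
opening: 0.423
```

>>> arm_command --steps '[{"dx": 0.005, "dy": 0, "dz": 0.02, "rx": -0.004, "ry": 0.005, "rz": 0, "claw": 0.16}, {"dx": 0, "dy": 0, "dz": 0.018, "rx": 0, "ry": 0, "rz": 0, "claw": 0.16}, {"dx": 0, "dy": 0, "dz": 0.01, "rx": 0, "ry": 0, "rz": 0, "claw": 0.16}, {"dx": 0, "dy": 0, "dz": 0, "rx": 0, "ry": 0, "rz": 0, "claw": 0.16}]'

```text
t: 24.25
eef_pos: [614.8, -261.6, 91.6]
tcp_rot: [-3.141, 0.0, -3.141]
ft_force: [0.0, -0.6, 0.3]
opening: 0.419
```

>>> arm_command --steps '[{"dx": 0, "dy": 0, "dz": 0, "rx": 0, "ry": 0, "rz": 0, "claw": 1}, {"dx": 0, "dy": 0, "dz": 0, "rx": 0, "ry": 0, "rz": 0, "claw": 1}, {"dx": 0, "dy": 0, "dz": 0, "rx": 0, "ry": 0, "rz": 0, "claw": 1}, {"dx": 0, "dy": 0, "dz": -0.02, "rx": 0, "ry": 0, "rz": 0, "claw": 1}, {"dx": 0, "dy": 0, "dz": -0.05, "rx": 0, "ry": 0, "rz": 0, "claw": 1}, {"dx": 0, "dy": 0, "dz": 0, "rx": 0, "ry": 0, "rz": 0, "claw": 1}]'

```text
t: 25.0
eef_pos: [615.3, -261.8, 152.3]
tcp_rot: [-3.14, 0.002, -3.141]
ft_force: [-0.2, -0.6, -1.2]
opening: 0.196
```

>>> arm_command --steps '[{"dx": 0.052, "dy": -0.02, "dz": 0, "rx": 0, "ry": 0, "rz": 0, "claw": 1}, {"dx": 0.052, "dy": -0.02, "dz": 0, "rx": 0, "ry": 0, "rz": 0, "claw": 1}, {"dx": 0.052, "dy": -0.02, "dz": 0, "rx": 0, "ry": 0, "rz": 0, "claw": 1}, {"dx": 0.052, "dy": -0.02, "dz": 0, "rx": 0, "ry": 0, "rz": 0, "claw": 1}, {"dx": 0, "dy": 0, "dz": 0.05, "rx": 0, "ry": 0, "rz": 0, "claw": 1}, {"dx": 0, "dy": 0, "dz": 0.05, "rx": 0, "ry": 0, "rz": 0, "claw": 1}, {"dx": 0, "dy": 0, "dz": 0, "rx": 0, "ry": 0, "rz": 0, "claw": 1}]'

```text
t: 25.88
eef_pos: [443.0, -327.2, 70.7]
tcp_rot: [-3.139, 0.002, -3.141]
ft_force: [0.4, -0.3, -0.9]
opening: 0.197
```

```bash
python3 - <<'E'
from h import *
im,d=shot("scene","s10"); crop(im,190,200,380,380,3.2,"pics/s12.png")
E
```

```text
(no output)
```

View pics/s12.png

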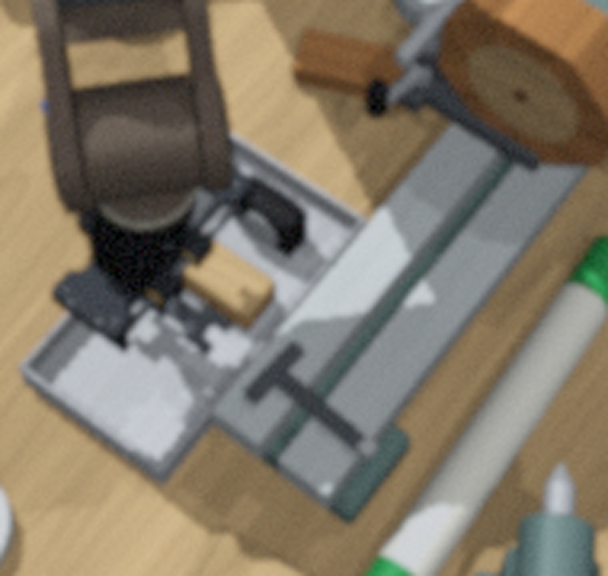

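>>> arm_command --steps '[{"dx": -0.007, "dy": 0, "dz": 0.025, "rx": 0, "ry": 0, "rz": 0, "claw": 1}, {"dx": 0, "dy": 0, "dz": 0.025, "rx": 0, "ry": 0, "rz": 0, "claw": 1}, {"dx": 0, "dy": 0, "dz": 0.022, "rx": 0, "ry": 0, "rz": 0, "claw": 1}, {"dx": 0, "dy": 0, "dz": 0.006, "rx": 0, "ry": 0, "rz": 0, "claw": 1}, {"dx": 0, "dy": 0, "dz": 0, "rx": 0, "ry": 0, "rz": 0, "claw": 1}]'

```text
t: 26.55
eef_pos: [453.7, -329.3, 10.5]
tcp_rot: [-3.132, 0.01, -3.139]
ft_force: [-0.3, 0.5, -0.9]
opening: 0.197
```

>>> arm_command --steps '[{"dx": 0.006, "dy": 0, "dz": 0.002, "rx": -0.006, "ry": 0.006, "rz": 0, "claw": 1}, {"dx": 0, "dy": 0, "dz": 0.003, "rx": 0, "ry": 0, "rz": 0, "claw": 1}, {"dx": 0, "dy": 0, "dz": 0, "rx": 0, "ry": 0, "rz": 0, "claw": 0.4}, {"dx": 0, "dy": 0, "dz": 0, "rx": 0, "ry": 0, "rz": 0, "claw": 0.4}, {"dx": 0, "dy": 0, "dz": -0.03, "rx": 0, "ry": 0, "rz": 0, "claw": 0.4}, {"dx": 0, "dy": 0, "dz": -0.06, "rx": 0, "ry": 0, "rz": 0, "claw": 0.2}, {"dx": 0, "dy": 0, "dz": -0.06, "rx": 0, "ry": 0, "rz": 0, "claw": 0.2}]'

```text
t: 27.42
eef_pos: [448.2, -329.0, 128.4]
tcp_rot: [3.139, -0.002, -3.139]
ft_force: [0.4, 0.1, -0.3]
opening: 0.393
```

```bash
python3 - <<'E'
from h import *
im,d=shot("scene","s11"); crop(im,190,200,380,380,3.2,"pics/s13.png"); P=cloud("scene",d)
def f(P,im):
    x,y,z=P[...,0],P[...,1],P[...,2]
    m=(x>545)&(x<695)&(y<-280)&(y>-420)&(z>95)&(z<135)&(im.sum(2)<290)
    q=P[m]; 
    for a in range(550,690,15):
        s=q[abs(q[:,0]-a)<8]; 
        if len(s)>3: print(a,len(s),np.percentile(s[:,1],[5,50,95]).round())
f(P,im)
im,d=ld("t9"); print("top");f(cloud("top",d),im)
E
```

```text
565 82 [-364. -340. -310.]
580 62 [-355. -337. -311.]
595 33 [-344. -339. -331.]
610 33 [-346. -341. -333.]
625 33 [-346. -341. -334.]
640 34 [-348. -341. -334.]
655 31 [-348. -344. -335.]
top
565 54 [-356. -330. -305.]
580 27 [-351. -329. -308.]
595 17 [-336. -329. -324.]
610 18 [-340. -332. -326.]
625 17 [-339. -334. -328.]
640 16 [-339. -333. -328.]
655 18 [-343. -335. -329.]
```

View pics/s13.png

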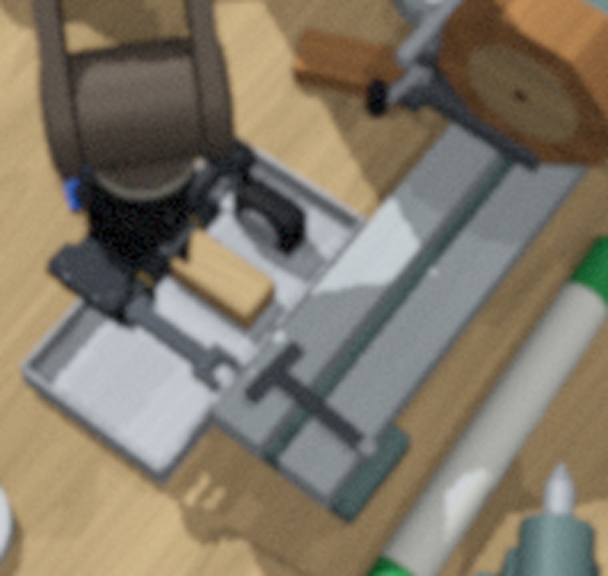

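>>> arm_command --steps '[{"dx": 0, "dy": 0, "dz": -0.04, "rx": 0, "ry": 0, "rz": 0.02, "claw": 0.2}, {"dx": -0.065, "dy": -0.003, "dz": 0, "rx": 0, "ry": 0, "rz": 0.025, "claw": 0.2}, {"dx": -0.065, "dy": -0.003, "dz": 0, "rx": 0, "ry": 0, "rz": 0, "claw": 0.2}, {"dx": -0.063, "dy": -0.003, "dz": 0, "rx": 0, "ry": 0, "rz": 0, "claw": 0.2}, {"dx": 0, "dy": 0, "dz": 0.03, "rx": 0, "ry": 0, "rz": 0, "claw": 0.2}, {"dx": 0, "dy": 0, "dz": 0, "rx": 0, "ry": 0, "rz": 0, "claw": 0.2}]'

```text
t: 28.22
eef_pos: [608.9, -347.2, 147.4]
tcp_rot: [-3.135, 0.01, 3.071]
ft_force: [-0.3, -0.8, 0.1]
opening: 0.398
```

>>> arm_command --steps '[{"dx": 0.005, "dy": 0.013, "dz": 0.01, "rx": -0.004, "ry": 0.006, "rz": 0, "claw": 0.2}, {"dx": 0, "dy": 0, "dz": 0.025, "rx": 0, "ry": 0, "rz": 0, "claw": 0.2}, {"dx": 0, "dy": 0, "dz": 0.018, "rx": 0, "ry": 0, "rz": 0, "claw": 0.2}, {"dx": 0, "dy": 0, "dz": 0.008, "rx": 0, "ry": 0, "rz": 0, "claw": 0.2}, {"dx": 0, "dy": 0, "dz": 0, "rx": 0, "ry": 0, "rz": 0, "claw": 0.2}]'

```text
t: 28.85
eef_pos: [604.8, -335.5, 99.9]
tcp_rot: [-3.14, 0.002, 3.069]
ft_force: [-0.6, -0.2, 0.8]
opening: 0.397
```

>>> arm_command --steps '[{"dx": 0, "dy": 0, "dz": 0.008, "rx": 0, "ry": 0, "rz": 0, "claw": 0.2}, {"dx": 0, "dy": 0, "dz": 0.001, "rx": 0, "ry": 0, "rz": 0, "claw": 1}, {"dx": 0, "dy": 0, "dz": 0, "rx": 0, "ry": 0, "rz": 0, "claw": 1}, {"dx": 0, "dy": 0, "dz": 0, "rx": 0, "ry": 0, "rz": 0, "claw": 1}, {"dx": 0, "dy": 0, "dz": -0.02, "rx": 0, "ry": 0, "rz": 0, "claw": 1}, {"dx": 0, "dy": 0, "dz": -0.05, "rx": 0, "ry": 0, "rz": 0, "claw": 1}, {"dx": 0, "dy": 0, "dz": 0, "rx": 0, "ry": 0, "rz": 0, "claw": 1}]'

```text
t: 29.72
eef_pos: [604.9, -335.7, 152.6]
tcp_rot: [-3.14, 0.003, 3.069]
ft_force: [-0.5, 0.3, -1.8]
opening: 0.162
```

```bash
python3 - <<'E'
from h import *
im,d=shot("scene","s12"); crop(im,190,200,380,380,3.2,"pics/s14.png")
im,d=shot("top","t12"); crop(im,280,120,400,240,5,"pics/t14.png")
P=cloud("top",d); x,y,z=P[...,0],P[...,1],P[...,2]
m=((x>340)&(x<548)&(y<-120)&(y>-500)&(z>20)&(z<50)); print(np.percentile(P[m][:,:2],[3,97],axis=0))
E
```

```text
[[ 368.90304639 -437.69567319]
 [ 526.16833166 -140.05582051]]
```

View pics/t14.png

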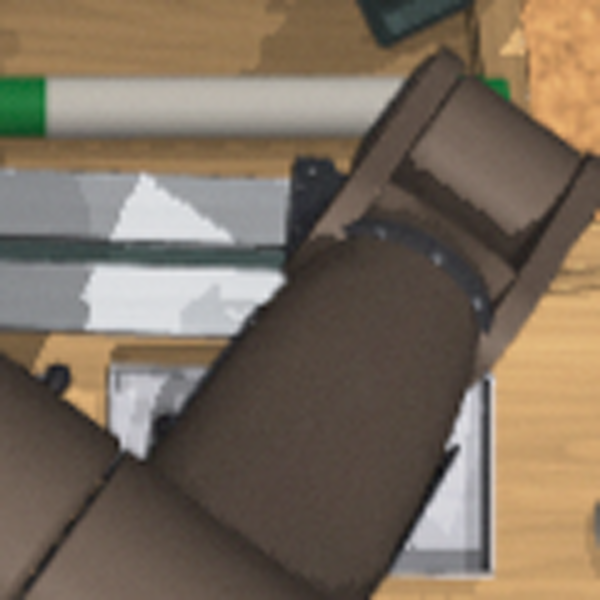

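View pics/s14.png

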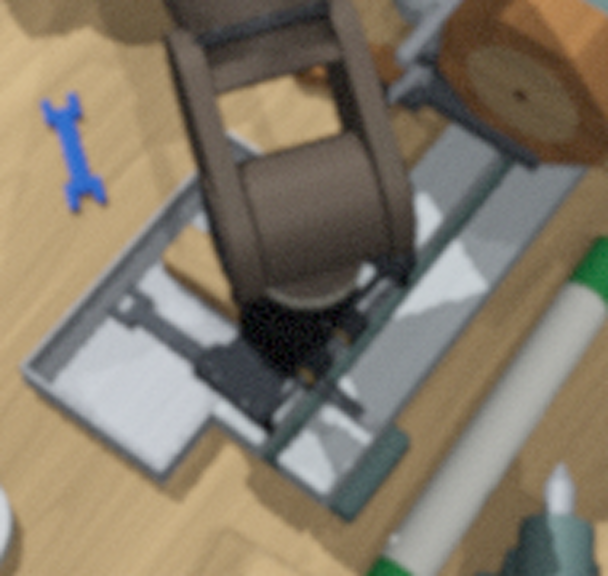

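>>> arm_command --steps '[{"dx": 0.053, "dy": -0.021, "dz": 0, "rx": 0, "ry": 0, "rz": 0, "claw": 1}, {"dx": 0.053, "dy": -0.021, "dz": 0, "rx": 0, "ry": 0, "rz": 0, "claw": 1}, {"dx": 0.053, "dy": -0.021, "dz": 0, "rx": 0, "ry": 0, "rz": 0, "claw": 1}, {"dx": 0.053, "dy": -0.021, "dz": 0, "rx": 0, "ry": 0, "rz": 0, "claw": 1}, {"dx": 0, "dy": 0, "dz": 0.05, "rx": 0, "ry": 0, "rz": 0, "claw": 1}, {"dx": 0, "dy": 0, "dz": 0.05, "rx": 0, "ry": 0, "rz": 0, "claw": 1}, {"dx": 0, "dy": 0, "dz": 0, "rx": 0, "ry": 0, "rz": 0, "claw": 1}]'

```text
t: 30.7
eef_pos: [421.0, -388.2, 61.6]
tcp_rot: [3.134, -0.009, 3.069]
ft_force: [0.7, 0.4, -2.9]
opening: 0.163
```

>>> arm_command --steps '[{"dx": -0.009, "dy": -0.003, "dz": 0.02, "rx": 0.004, "ry": -0.005, "rz": 0, "claw": 1}, {"dx": 0, "dy": 0, "dz": 0.022, "rx": 0, "ry": 0, "rz": 0, "claw": 1}, {"dx": 0, "dy": 0, "dz": 0.018, "rx": 0, "ry": 0, "rz": 0, "claw": 1}, {"dx": 0, "dy": 0, "dz": 0.006, "rx": 0, "ry": 0, "rz": 0, "claw": 1}, {"dx": 0, "dy": 0, "dz": 0, "rx": 0, "ry": 0, "rz": 0, "claw": 1}]'

```text
t: 31.32
eef_pos: [429.8, -391.8, 7.4]
tcp_rot: [-3.14, 0.002, 3.07]
ft_force: [-0.1, 0.4, 0.9]
opening: 0.158
```

Release, lift and look.

>>> arm_command --steps '[{"dx": 0, "dy": 0, "dz": 0, "rx": 0, "ry": 0, "rz": 0, "claw": 0.4}, {"dx": 0, "dy": 0, "dz": 0, "rx": 0, "ry": 0, "rz": 0, "claw": 0.4}, {"dx": 0, "dy": 0, "dz": -0.03, "rx": 0, "ry": 0, "rz": 0.05, "claw": 0.4}, {"dx": 0, "dy": 0, "dz": -0.07, "rx": 0, "ry": 0, "rz": 0.1, "claw": 0.2}, {"dx": 0, "dy": 0, "dz": -0.07, "rx": 0, "ry": 0, "rz": 0.1, "claw": 0.2}, {"dx": 0, "dy": 0, "dz": -0.07, "rx": 0, "ry": 0, "rz": 0.1, "claw": 0.2}, {"dx": 0, "dy": 0, "dz": -0.07, "rx": 0, "ry": 0, "rz": 0.1, "claw": 0.2}, {"dx": 0, "dy": 0, "dz": -0.07, "rx": 0, "ry": 0, "rz": 0.1, "claw": 0.2}, {"dx": 0, "dy": 0, "dz": 0, "rx": 0, "ry": 0, "rz": 0.1, "claw": 0.2}, {"dx": 0, "dy": 0, "dz": 0, "rx": 0, "ry": 0, "rz": 0.1, "claw": 0.2}]'

```text
t: 32.58
eef_pos: [428.9, -391.1, 326.5]
tcp_rot: [3.137, 0.009, 1.854]
ft_force: [0.4, -0.1, 0.2]
opening: 0.398
```

>>> arm_command --steps '[{"dx": 0, "dy": 0, "dz": 0, "rx": 0, "ry": 0, "rz": 0.1, "claw": 0.2}, {"dx": 0, "dy": 0, "dz": 0, "rx": 0, "ry": 0, "rz": 0.1, "claw": 0.2}, {"dx": 0, "dy": 0, "dz": 0, "rx": 0, "ry": 0, "rz": 0, "claw": 0.2}]'

```text
t: 32.95
eef_pos: [428.6, -390.9, 328.4]
tcp_rot: [3.132, 0.01, 1.53]
ft_force: [-0.0, 0.0, 0.0]
opening: 0.4
```

```bash
python3 - <<'E'
from h import *
im,d=shot("scene","s13"); crop(im,170,200,380,380,3.2,"pics/s15.png")
E
```

```text
(no output)
```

View pics/s15.png

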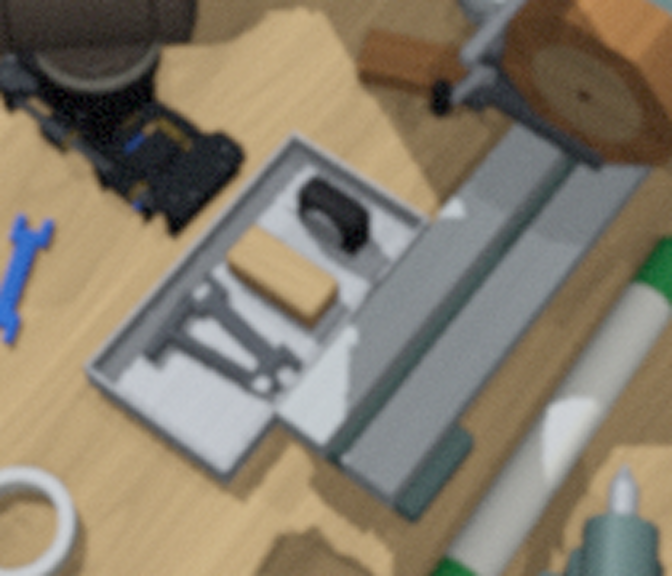

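>>> arm_command --steps '[{"dx": 0.04, "dy": 0.01, "dz": 0, "rx": 0.006, "ry": 0.006, "rz": -0.026, "claw": 0.2}, {"dx": 0.07, "dy": 0.014, "dz": 0, "rx": 0, "ry": 0, "rz": 0, "claw": 0.2}, {"dx": 0.07, "dy": 0.014, "dz": 0, "rx": 0, "ry": 0, "rz": 0, "claw": 0.2}, {"dx": 0.07, "dy": 0.014, "dz": 0, "rx": 0, "ry": 0, "rz": 0, "claw": 0.2}, {"dx": 0.07, "dy": 0.014, "dz": 0, "rx": 0, "ry": 0, "rz": 0, "claw": 0.2}, {"dx": 0.07, "dy": 0.014, "dz": 0, "rx": 0, "ry": 0, "rz": 0, "claw": 0.2}, {"dx": 0.07, "dy": 0.014, "dz": 0, "rx": 0, "ry": 0, "rz": 0, "claw": 0.2}, {"dx": 0.07, "dy": 0.014, "dz": 0, "rx": 0, "ry": 0, "rz": 0, "claw": 0.2}]'

```text
t: 34.0
eef_pos: [510.5, 43.5, 328.5]
tcp_rot: [3.139, 0.001, 1.6]
ft_force: [1.1, 0.3, -0.9]
opening: 0.4
```

>>> arm_command --steps '[{"dx": 0.062, "dy": 0.014, "dz": 0, "rx": 0, "ry": 0, "rz": 0.018, "claw": 0.2}, {"dx": 0.062, "dy": 0.014, "dz": 0, "rx": 0, "ry": 0, "rz": 0, "claw": 0.2}, {"dx": 0.062, "dy": 0.014, "dz": 0, "rx": 0, "ry": 0, "rz": 0, "claw": 0.2}, {"dx": 0.062, "dy": 0.014, "dz": 0, "rx": 0, "ry": 0, "rz": 0, "claw": 0.2}, {"dx": 0.06, "dy": 0.014, "dz": 0, "rx": 0, "ry": 0, "rz": 0, "claw": 0.2}, {"dx": 0, "dy": 0, "dz": 0, "rx": 0, "ry": 0, "rz": 0, "claw": 0.1}]'

```text
t: 34.75
eef_pos: [563.0, 302.9, 328.8]
tcp_rot: [3.138, 0.001, 1.599]
ft_force: [0.1, 0.2, 0.0]
opening: 0.438
```

```bash
python3 - <<'E'
from h import *
im,d=shot("scene","s14"); crop(im,330,90,460,190,6,"pics/s16.png")
im,d=shot("top","t14"); crop(im,150,120,290,220,5.5,"pics/t16.png"); 
E
```

```text
(no output)
```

View pics/s16.png

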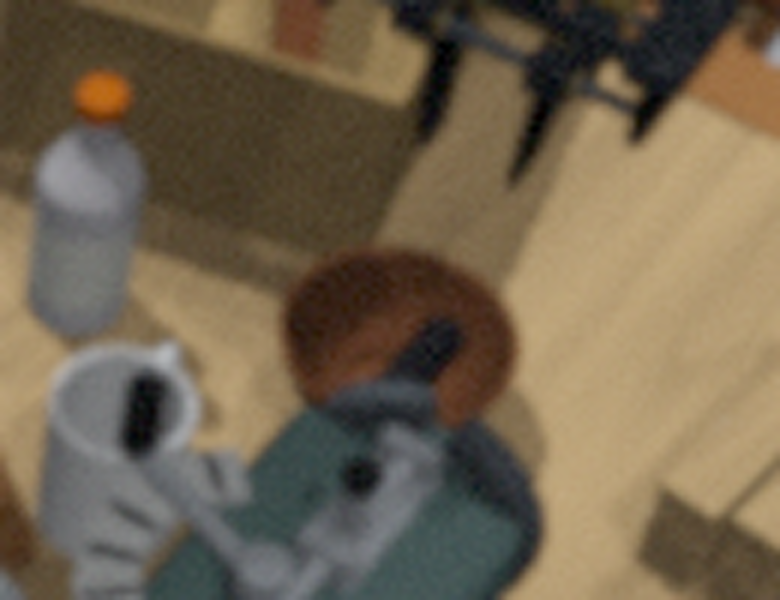

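View pics/t16.png

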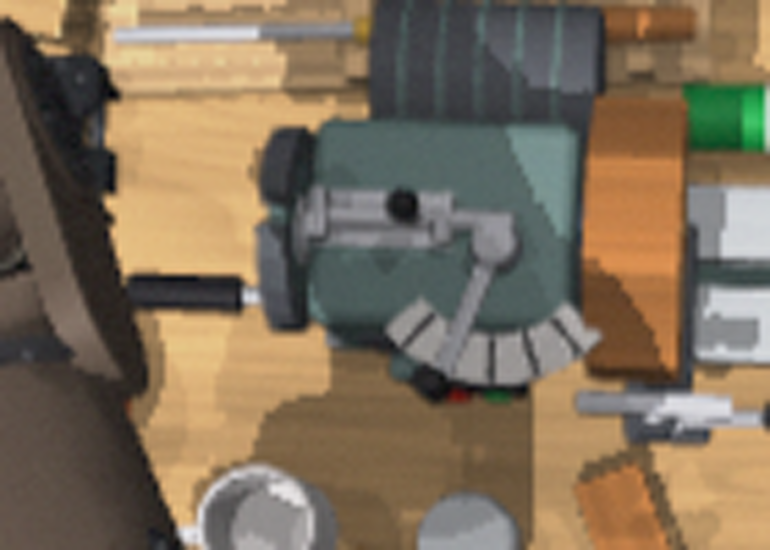

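```bash
python3 - <<'E'
from h import *
im,d=ld("top0"); P=cloud("top",d); m=np.zeros(d.shape,bool); m[175:212,136:176]=1
m&=(im[...,0].astype(int)>im[...,2]+15)&(im.sum(2)<230); q=P[m]; print(np.percentile(q,[3,50,97],axis=0).round())
im,d=ld("t14"); P=cloud("top",d)
# handle centre, wheel notch
m=np.zeros(d.shape,bool); m[167:180,172:195]=1; x,y,z=P[...,0],P[...,1],P[...,2]; m&=(z>180)&(z<230)&(im.sum(2)<140); print(np.percentile(P[m],[3,50,97],axis=0).round())
E
```

```text
[[nan nan nan]
 [nan nan nan]
 [nan nan nan]]
[[558. 249. 194.]
 [571. 281. 199.]
 [577. 315. 206.]]
```

>>> arm_command --steps '[{"dx": -0.017, "dy": 0.005, "dz": 0, "rx": 0, "ry": 0, "rz": 0.018, "claw": 0.1}, {"dx": 0, "dy": 0, "dz": 0.06, "rx": 0, "ry": 0, "rz": 0, "claw": 0.1}, {"dx": 0, "dy": 0, "dz": 0.05, "rx": 0, "ry": 0, "rz": 0, "claw": 0.1}, {"dx": 0, "dy": 0, "dz": 0, "rx": 0, "ry": 0, "rz": 0, "claw": 0.1}]'

```text
t: 35.35
eef_pos: [569.1, 279.1, 242.0]
tcp_rot: [3.134, 0.001, 1.56]
ft_force: [0.7, 0.3, 0.2]
opening: 0.45
```

```bash
python3 - <<'E'
from h import *
im,d=ld("top0"); P=cloud("top",d)
for u,v in [(141,193),(170,193),(156,180),(156,207),(156,194),(168,203)]: print(P[v,u])
E
```

```text
[506.27593427 480.68085447  42.98279064]
[510.94572001 373.56125259  27.35825154]
[559.65387354 428.8261214   32.29650785]
[455.02407091 426.28812083  24.30507425]
[507.07504268 433.12902319  10.37351335]
[470.83989634 376.01453625  39.69653672]
```

>>> arm_command --steps '[{"dx": 0.0125, "dy": -0.002, "dz": 0.03, "rx": 0.004, "ry": 0, "rz": -0.005, "claw": 0.1}, {"dx": 0, "dy": 0, "dz": 0.03, "rx": 0, "ry": 0, "rz": 0, "claw": 0.1}, {"dx": 0, "dy": 0, "dz": 0.025, "rx": 0, "ry": 0, "rz": 0, "claw": 0.1}, {"dx": 0, "dy": 0, "dz": 0, "rx": 0, "ry": 0, "rz": 0, "claw": 0.1}]'

```text
t: 35.85
eef_pos: [572.1, 285.6, 181.3]
tcp_rot: [3.131, -0.002, 1.563]
ft_force: [0.2, 0.1, 0.0]
opening: 0.448
```

>>> arm_command --steps '[{"dx": 0.004, "dy": -0.004, "dz": 0.013, "rx": 0.006, "ry": 0, "rz": -0.005, "claw": 0.1}, {"dx": 0, "dy": 0, "dz": 0, "rx": 0, "ry": 0, "rz": 0, "claw": 1}, {"dx": 0, "dy": 0, "dz": 0, "rx": 0, "ry": 0, "rz": 0, "claw": 1}, {"dx": 0, "dy": 0, "dz": 0, "rx": 0, "ry": 0, "rz": 0, "claw": 1}]'

```text
t: 36.35
eef_pos: [567.7, 288.7, 173.8]
tcp_rot: [-3.14, -0.003, 1.57]
ft_force: [-6.9, 0.3, -3.7]
opening: 0.254
```

>>> arm_command --steps '[{"dx": 0, "dy": 0.0026, "dz": -0.0166, "rx": 0, "ry": 0, "rz": 0, "claw": 1}, {"dx": 0, "dy": 0.0076, "dz": -0.015, "rx": 0, "ry": 0, "rz": 0, "claw": 1}, {"dx": 0, "dy": 0.0119, "dz": -0.0119, "rx": 0, "ry": 0, "rz": 0, "claw": 1}]'

```text
t: 36.72
eef_pos: [586.8, 288.4, 209.3]
tcp_rot: [-3.141, -0.002, 1.57]
ft_force: [12.9, 2.0, -26.2]
opening: 0.257
```

>>> arm_command --steps '[{"dx": 0, "dy": 0.015, "dz": -0.0055, "rx": 0, "ry": 0, "rz": 0, "claw": 1}, {"dx": 0, "dy": 0.0155, "dz": -0.0015, "rx": 0, "ry": 0, "rz": 0, "claw": 1}]'

```text
t: 36.98
eef_pos: [611.8, 288.2, 216.0]
tcp_rot: [-3.139, -0.002, 1.57]
ft_force: [-3.7, 0.9, -12.2]
opening: 0.254
```

>>> arm_command --steps '[{"dx": 0, "dy": 0.0166, "dz": 0.003, "rx": 0, "ry": 0, "rz": 0, "claw": 1}, {"dx": 0, "dy": 0.015, "dz": 0.0076, "rx": 0, "ry": 0, "rz": 0, "claw": 1}, {"dx": 0, "dy": 0.0115, "dz": 0.0119, "rx": 0, "ry": 0, "rz": 0, "claw": 1}]'

```text
t: 37.35
eef_pos: [646.1, 287.9, 197.1]
tcp_rot: [-3.132, -0.001, 1.57]
ft_force: [-10.7, -0.5, -3.1]
opening: 0.251
```

>>> arm_command --steps '[{"dx": 0, "dy": 0.0073, "dz": 0.0153, "rx": -0.004, "ry": 0, "rz": 0, "claw": 1}, {"dx": 0, "dy": 0.0015, "dz": 0.0167, "rx": 0, "ry": 0, "rz": 0, "claw": 1}, {"dx": 0, "dy": -0.003, "dz": 0.0155, "rx": 0, "ry": 0, "rz": 0, "claw": 1}]'

```text
t: 37.72
eef_pos: [651.5, 287.9, 159.4]
tcp_rot: [-3.137, -0.001, 1.57]
ft_force: [-9.1, -0.8, 7.0]
opening: 0.258
```

>>> arm_command --steps '[{"dx": 0, "dy": -0.0088, "dz": 0.015, "rx": 0, "ry": 0, "rz": 0, "claw": 1}, {"dx": 0, "dy": -0.0124, "dz": 0.0114, "rx": 0, "ry": 0, "rz": 0, "claw": 1}, {"dx": 0, "dy": -0.0151, "dz": 0.0071, "rx": 0, "ry": 0, "rz": 0, "claw": 1}, {"dx": 0, "dy": -0.0149, "dz": 0.0021, "rx": 0, "ry": 0, "rz": 0, "claw": 1}]'

```text
t: 38.22
eef_pos: [612.0, 288.3, 129.8]
tcp_rot: [3.137, -0.003, 1.569]
ft_force: [2.8, 0.2, 5.2]
opening: 0.253
```

>>> arm_command --steps '[{"dx": 0, "dy": -0.0182, "dz": -0.0035, "rx": 0, "ry": 0, "rz": 0, "claw": 1}, {"dx": 0, "dy": -0.015, "dz": -0.0076, "rx": 0, "ry": 0, "rz": 0, "claw": 1}, {"dx": 0, "dy": -0.0119, "dz": -0.0119, "rx": 0, "ry": 0, "rz": 0, "claw": 1}, {"dx": 0, "dy": -0.0076, "dz": -0.015, "rx": 0, "ry": 0, "rz": 0, "claw": 1}]'

```text
t: 38.72
eef_pos: [568.8, 288.7, 162.3]
tcp_rot: [3.13, -0.005, 1.57]
ft_force: [15.2, 0.1, -0.9]
opening: 0.255
```

>>> arm_command --steps '[{"dx": 0, "dy": -0.001, "dz": -0.0145, "rx": 0.004, "ry": 0, "rz": 0, "claw": 1}, {"dx": 0, "dy": 0.0015, "dz": -0.0145, "rx": 0, "ry": 0, "rz": 0, "claw": 1}, {"dx": 0, "dy": 0.003, "dz": -0.01, "rx": 0, "ry": 0, "rz": 0, "claw": 1}, {"dx": 0, "dy": 0, "dz": 0, "rx": 0, "ry": 0, "rz": 0, "claw": 1}]'

```text
t: 39.22
eef_pos: [575.3, 288.6, 197.2]
tcp_rot: [3.122, -0.007, 1.57]
ft_force: [5.8, 2.5, -3.3]
opening: 0.253
```

>>> arm_command --steps '[{"dx": 0, "dy": 0, "dz": 0, "rx": 0, "ry": 0, "rz": 0, "claw": 0.1}, {"dx": 0, "dy": 0, "dz": 0, "rx": 0, "ry": 0, "rz": 0, "claw": 0.1}, {"dx": 0, "dy": 0, "dz": -0.03, "rx": 0.01, "ry": 0, "rz": 0, "claw": 0.1}, {"dx": 0, "dy": 0, "dz": -0.06, "rx": 0, "ry": 0, "rz": 0, "claw": 0.1}, {"dx": 0, "dy": 0, "dz": -0.06, "rx": 0, "ry": 0, "rz": 0, "claw": 0.2}, {"dx": 0.05, "dy": -0.05, "dz": -0.02, "rx": 0, "ry": 0, "rz": 0, "claw": 0.2}, {"dx": 0.05, "dy": -0.05, "dz": 0, "rx": 0, "ry": 0, "rz": 0, "claw": 0.2}, {"dx": 0.05, "dy": -0.05, "dz": 0, "rx": 0, "ry": 0, "rz": 0, "claw": 0.2}, {"dx": 0.05, "dy": -0.05, "dz": 0, "rx": 0, "ry": 0, "rz": 0, "claw": 0.2}, {"dx": 0.05, "dy": -0.05, "dz": 0, "rx": 0, "ry": 0, "rz": 0, "claw": 0.2}]'

```text
t: 40.48
eef_pos: [365.1, 489.4, 341.2]
tcp_rot: [-3.135, -0.005, 1.566]
ft_force: [0.7, -0.1, 0.9]
opening: 0.404
```

```bash
python3 - <<'E'
from h import *
im,d=shot("scene","s20"); crop(im,180,90,460,390,1.9,"pics/s20.png")
crop(im,290,130,420,230,6,"pics/s20b.png")
im,d=shot("top","t20"); crop(im,165,125,395,240,3.4,"pics/t20.png"); crop(im,185,130,305,220,6.5,"pics/t20b.png")
E
```

```text
(no output)
```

View pics/s20.png

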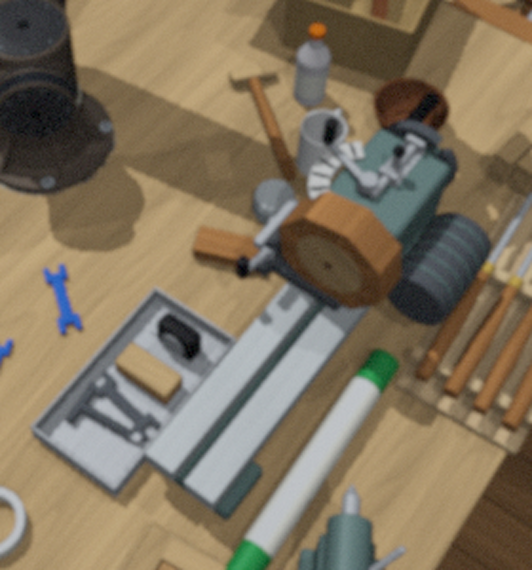

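View pics/t20.png

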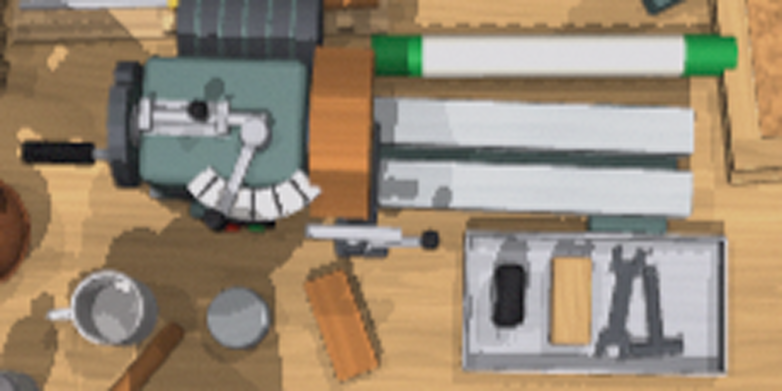

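View pics/t20b.png

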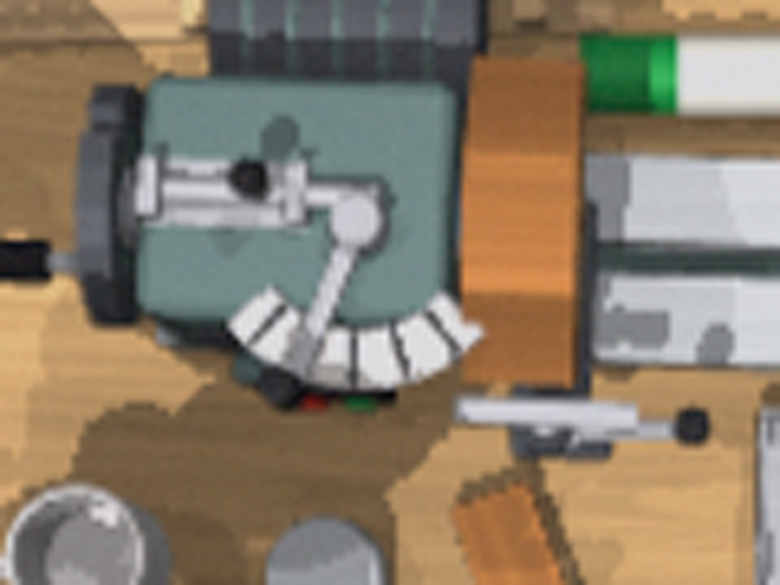

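```bash
python3 - <<'E'
from h import *
k=tri((185+282/6.5,130+386/6.5),(290+385/6,130+140/6)); p=tri((185+357/6.5,130+215/6.5),(290+508/6,130+322/6)); print(k,p)
k,p=k[0],p[0]; print(np.arctan2(k[1]-p[1],p[0]-k[0]),np.hypot(*(k-p)[:2]))
im,d=ld("t20"); P=cloud("top",d); m=np.zeros(d.shape,bool); m[164:176,170:195]=1; m&=(P[...,2]>170)&(im.sum(2)<140); print("handle",np.percentile(P[m],[3,50,97],axis=0).round())
k=pt("top",185+691/6.5,130+425/6.5,z=178); a=pt("top",185+640/6.5,130+428/6.5,z=152); print("clamp",k,a)
def by(n,tag0,tag1,box):
    a,_=ld(tag0);b,_=ld(tag1)
P0,P1=cloud("top",ld("top0")[1]),P
E
```

```text
(array([502.9, 111. , 297.7]), [1.2, 1.2]) (array([594.7,  79.9, 264.9]), [0.4, 0.4])
0.3266444794365432 96.92497098271431
handle [[565. 250. 217.]
 [574. 282. 223.]
 [584. 316. 228.]]
clamp [500.09486664 -95.52765492 178.        ] [500.21049173 -68.00527682 152.        ]
```

View pics/s20b.png

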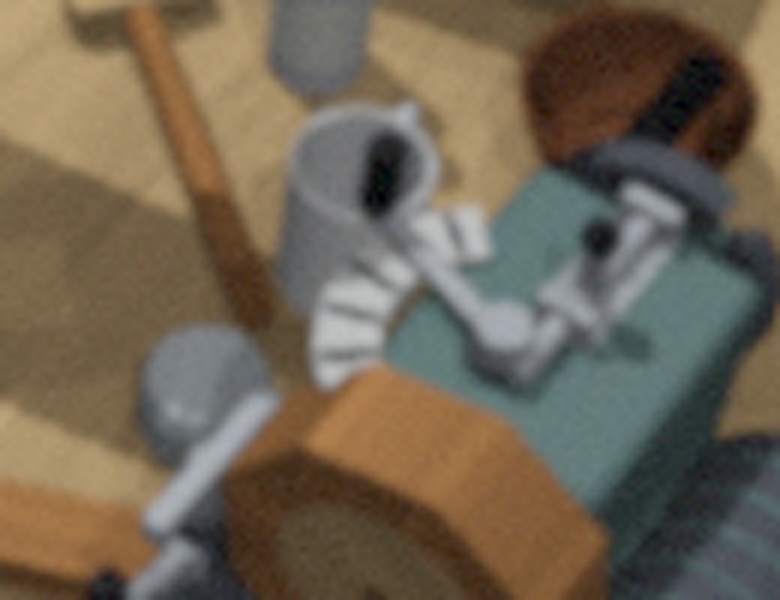

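```bash
python3 - <<'E'
from cell import env
print(env.job_done()); print(env.state()['t'])
E
```

```text
the job is handed in; nothing more can be done
None
the job is handed in; nothing more can be done
```

The lathe is ready to start and I handed the job in at about 40.6 s. No verdict is reported back. I made all checks from the camera pictures and the arm's readings, because the joint values themselves can't be read.

| Item | What I did | Last check |
|---|---|---|
| Lock bolt | Drew it back first | Moved 30 mm, to its stop (11 N); its tip shows clear of the wheel |
| Clamp lever | Swung it round to tight | Stopped at 36 N; points along the bed (about 0.00 rad) |
| Handwheel | Turned it once the bolt was out and the clamp tight | By my path about 393° (about −6.8 rad); the handle shows about 30° past its start, which agrees, and it was left at rest |
| Speed lever | Set it to the second mark from the slow end | Measured 0.31 to 0.34 rad against 0.35, so slightly short but within the 0.10 rad allowed |
| Tools | Laid the tape measure, sanding block, spanner and chuck key in the tray | All four seen inside the tray; bed empty |

- **Bystanders:** the mug, tin, offcut, mallet, bottle and bowl look unmoved. I judged this by eye and did not measure it. I did not check the roll of tape separately, but the arm never went near it.
- **Camera disagreement:** the two cameras differed by 6 to 8 mm along y on the tools and tray. I used the average, and every grasp closed to the expected width.

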